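# Turn the cask lid over onto the drying slab and set the heat

## Task

Using the spatula and never your gripper, turn the round wooden cask lid over, from the low white shelf up across the small step, so that it lies flat, other face up, on the raised metal drying slab. Then lay the spatula back in its plywood rest as it was, and turn the thermostat dial until its pointer stands at the raised marker tab on the ring. Leave the marker and everything else on the bench as they are.

Things in the scene. Friction and masses are not known exactly. Their poses are not given: they have to be found in the camera images.
- board: Fixed two-level board, 310 x 300 mm (x by y). Origin: on the bench under the middle of the step edge. Its x axis points roughly away from the robot, from the low shelf (white plastic, x -160 to 0, top 10 mm above the bench) to the raised slab (aluminium, x 0 to 150, top 18 mm). The square step at x = 0, 8 mm high, runs the whole width; it stops a pushed disc, which can be tipped up over it.
- disc: Loose dark wooden lid, solid disc 84 mm across, 14 mm thick, 0.09-0.17 kg. Both rims alike: flat face 64 mm across, then sloping back 4.5 mm over the outer 10 mm; upright rim 5 mm. Origin: centre of the face down at the start; z up at the start, to the face with three straight dark lines (the other has a small dot). Starts flat on the low shelf, rim 0-31 mm short of the step.
- disc_center (a point): Middle of the disc, 7 mm from either face. Lying turned over on the slab it is 25 mm above the bench.
- spatula: Loose, 0.12 kg, 205 mm long along x, blade to +x. Origin: at blade-underside level, below where neck meets handle. Steel blade 2 mm thick, underside z = 0, x 20 to 90, 56 mm wide; front 30 mm open in the middle, leaving two tines 16 mm wide at y +-20. Cranked neck up to a straight wooden handle parallel to the blade: x -115 to 5, 16 mm wide, z 35 to 55. Centre of mass near the handle's front end.
- spatula_grip (a point): Good place to grip the handle: its axis, x = -18, z = 45 mm in the spatula's frame; the handle is 16 mm wide and 20 mm high here and free on both sides.
- spatula_tip (a point): Middle of the line of the two tine ends (x = 90, z = 1 mm in the spatula's frame).
- handle_rear (a point): Underside of the handle at x = -95 mm in the spatula's frame, the part that lies in the cradle.
- rest: Fixed plywood spatula rest, 230 x 80 mm, base 6 mm thick. Origin: on the bench, under the spatula's origin when the spatula lies in it as at the start (blade flat on the base, to +x). At x -105 to -85 a block rises to 41 mm above the bench; on it two cheeks, 14 mm high and 34 mm apart, with the handle between them.
- cradle (a point): Top of the rest's block midway between the cheeks, 41 mm above the bench, where the handle's underside lies.
- thermostat: Fixed white thermostat box, 140 x 140 x 50 mm high; origin under its middle. On the middle of its top: the dial, round it the marker ring.
- dial_grip (a point): On the dial's vertical axis, at the height to grip it (about 88 mm above the bench). The dial is a black bar 46 x 14 mm, 32 mm high, with its top at about 95 mm, on a round skirt.
- dial (a joint): Angle of the dial, rad, 0 to 3.0, growing clockwise seen from above. At 0 the bar lies along the box's x axis with its pointer end to the box's -x. Friction 0.04 N m, stays where it is left.
- pointer (a point): Point beyond the dial's pointer end (the end of the bar with the white line), 44 mm from the dial's axis; turns with the dial.
- mark (a point): The marker: top of the small raised dark tab on the ring, 44 mm from the dial's axis, 9 mm above the box's top. It stands 0.6 to 1.8 rad clockwise of the pointer at the start. Stiff: not to be turned.
- weight_a: Bystander: steel cylinder, 40 mm across, 40 mm high, on the slab near its +y edge. Origin: centre of its underside.
- weight_b: Bystander: the like cylinder near the slab's -y edge. Origin: centre of its underside.
- dish: Bystander: small white bowl, 60 mm across, 22 mm high, on the low shelf near its +y edge. Origin: centre of its underside.
- jar: Bystander: amber jar, 40 mm across, 75 mm high, on the low shelf near its -y edge. Origin: centre of its underside.
- tape: Bystander: black tape roll, 84 mm across, 30 mm high, lying on the bench near the robot. Origin: centre of its underside.
- foam: Bystander: cream foam block 50 x 60 x 45 mm high on the bench near the robot. Origin: centre of its underside.

How it is judged:
By the outcome, as a careful person would: the job done as asked, in the order asked, and still so for the second after the job is handed in, with the robot touching nothing.
It also fails if it takes over 70 s, if anything falls off the work surface, if the arm or the gripper's body presses on something with over 40 N, if the wrist force passes 120 N, or if a joint passes its speed limit or range.

## Robot

A 6-joint arm with a two-finger parallel gripper is mounted at the origin on the work surface. World frame = base frame: x ahead of the robot, y to its left, z up, the work surface at z = 0. Lengths are in m, angles in rad, forces in N, time in s.
With the tool pointing down it reaches from about 0.375 to 0.825 m from the base axis. Payload 5.5 kg.
Tool frame: the origin (TCP) lies on the centre line of the jaws, within the pads' length; the fingertips stand 17 mm ahead of it and the grasp point (between the pads) lies 2 mm behind it; z points along the fingers, x is the direction in which the jaws open and shut, and the axes are right-handed (so a half turn about z gives the same grasp; the last joint's range is limited). The gripper opens to 85 mm and grips with 20 to 120 N. Pads are 22 mm wide; open, the fingers measure 114 mm over their backs; the gripper's body (76 mm by 85 mm) begins 54 mm behind the grasp point. The pads swing forward as they close: fully open they stand 13 mm farther back than shut.
Start: joints at [1.114, 0.314, -0.047, 1.21, 0, 1.571], TCP at [0.265, 0.538, 0.248] pointing down, gripper open.
Joint ranges: [-2.67, 2.67], [-0.69, 1.73], [-1.03, 1.25], [-2.08, 2.16], [-1.42, 1.45], [-3.14, 3.14]. Speed limits (rad/s): [2.39, 2.39, 3.01, 3.14, 3.14, 3.14].

## Interface

Orientations are given as a unit quaternion [w, x, y, z].
In Python, from plant import sensors, eyes, job gives the robot as it stands. The module is installed in compiled form; this text tells all that it offers.
- The arm moves only by the shell command python3 -m crank 'ROWS' [FORCE]. ROWS is JSON, a list that holds one entry, the list of rows, each a list of 7 numbers: the shift along the tool's x, y, z in m, then the turn, a rotation vector about the tool's x, y, z in rad, then the opening, from -1 (shut) to 1 (fully open). In form: [[[x, y, z, ax, ay, az, jaw], ...]]. A call has exactly 10 rows; each row is the pose to reach, as a shift and turn from the pose measured when the call began, along the tool's axes at that moment; what a row does not reach only later rows make up. A row lasts 1/10 s, in which the tool goes at most 50 mm and 8.59 degrees, less where a joint would pass 70% of its speed; a pose out of reach is approached as far as the arm can. A call with a gripper value outside its range is refused whole. The fingers move at their own pace and stop on an object; FORCE is the grip in N (left out, the last holds). Time passes only in rows, so rows that repeat a pose let the fingers close, or fill a call up. It gives the time, the measured TCP pose, the force and the opening at its end, in the units of the state.
- sensors.get_state(): the state, without advancing time (a new reading comes with each control period).
- eyes.snapshot(name): name is "scene" or "side" or "wrist"; returns a dict with "frame" (480x640x3 uint8, blue, green, red), "fovy" (degrees; the focal length in pixels is half the picture's height over the tangent of half this angle, whatever the lens; pixels are square), "cx", "cy" (the principal point, pixels), "R" (3x3) and "t" (3): a world point X has camera coordinates R X + t. Camera axes: x right, y down, z forward; pixel columns grow to the right and rows downward; lengths in m; the calibration is good to about 2 mm. A picture is of the moment at which its call begins. There is no depth.
- job.sign_off(): hands the job in, once; it reports no verdict.
The state is a dict: "t": time; "joint_positions": joint angles; "qd": joint speeds; "effort": joint torques, N m; "position": TCP position; "orientation": TCP orientation; "force": force on the tool from outside, world axes, zero at the start; "moment": the same for the moment, N m; "gripper_width": finger opening in m.
Only numpy, scipy, OpenCV 4.12 (cv2) and the standard library are available. Lean on these libraries where they do the work, as an engineer would, in place of code of your own. Each camera call takes 0.05 s, during which the arm holds its last target.

## Working session

There is one attempt and no reset: what is moved stays moved. The work goes in short steps, Python scripts to look and compute and a shell command to move; the robot and the scene stay as the last step left them, time stands still between calls to the robot, and variables do not carry over. Pictures are saved under pics/ and viewed, and the job is handed in when it is done.

```bash
mkdir -p pics; ls; python3 - <<'E'
from plant import sensors, eyes
import cv2
print(sensors.get_state())
for n in ["scene","side","wrist"]:
    s=eyes.snapshot(n); cv2.imwrite(f"pics/{n}0.png",s["frame"]); print(n,s["fovy"],s["cx"],s["cy"],s["R"],s["t"])
E
```

```text
pics
{'t': 0.0, 'joint_positions': array([ 1.11401744e+00,  3.14238860e-01, -4.81051360e-02,  1.21021580e+00,
        6.30296693e-06,  1.57083291e+00]), 'qd': array([-0.00037702,  0.00116923,  0.00098693, -0.00028662,  0.00143722,
        0.00128361]), 'effort': array([-1.00930174e-03, -5.39588034e+01,  3.39750302e+01,  1.92859210e-02,
       -8.68382085e-05,  1.49007343e-05]), 'position': array([0.2643817 , 0.53797433, 0.24741544]), 'orientation': array([ 4.63466178e-04,  8.48849586e-01,  5.28633713e-01, -7.50107847e-04]), 'force': array([-0.70964886,  0.3891629 ,  0.45896048]), 'moment': array([0.05571491, 0.00895292, 0.03553985]), 'gripper_width': 0.08554732594151641}
scene 57.93815295379952 321.01635209061067 230.831332842058 [[-0.51314944  0.85817316 -0.01471322]
 [ 0.60295724  0.34823585 -0.71775648]
 [-0.61083567 -0.37718777 -0.69613875]] [ 0.30787662 -0.30334412  1.29250236]
side 55.66908427862835 316.9491785795133 232.02482039296387 [[ 0.85844135 -0.51252778 -0.01984239]
 [-0.33097685 -0.52397549 -0.78479552]
 [ 0.39183258  0.6802683  -0.61943706]] [-0.53215678  0.24804235  0.82730772]
wrist 64.97963621317115 318.3462787070147 233.81918958961535 [[ 4.40595117e-01  8.97705835e-01 -4.18850402e-04]
 [ 8.65587457e-01 -4.24707597e-01  2.65295706e-01]
 [ 2.37979615e-01 -1.17250545e-01 -9.64167005e-01]] [-0.59959287 -0.0352577   0.37770598]
```

View pics/scene0.png

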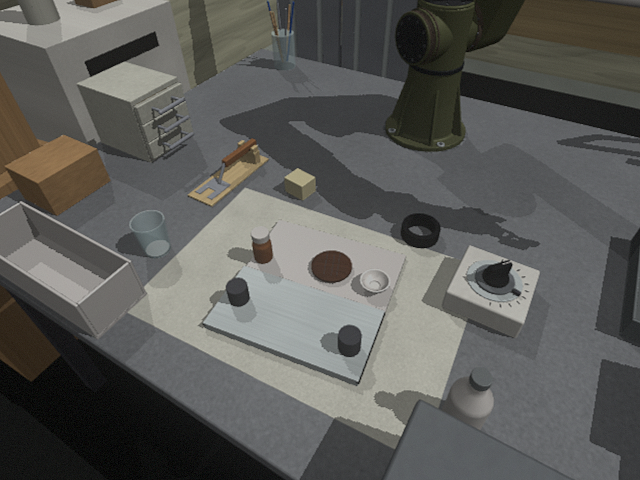

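View pics/side0.png

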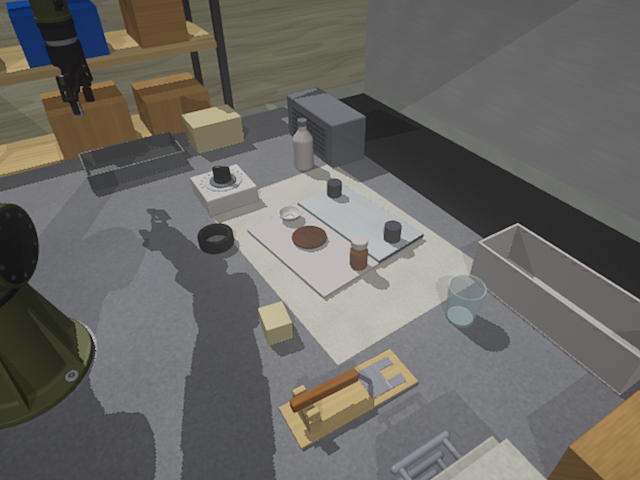

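View pics/wrist0.png

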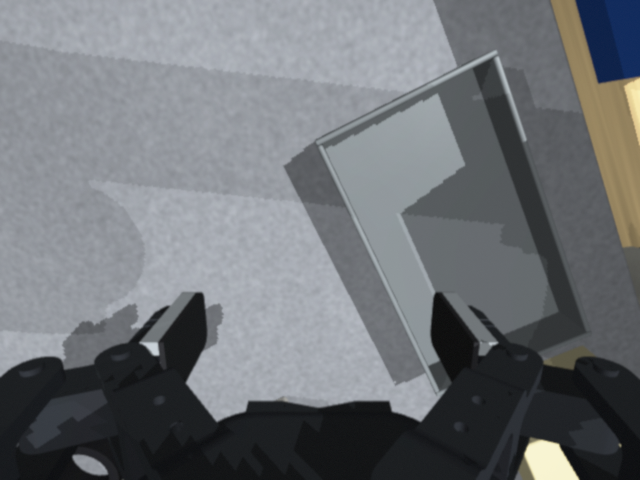

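The scene view shows the rest near (230,170), the board near (310,300), the lid at (331,266) and the thermostat at (492,285). In the side view they are at (350,395), (335,240), (310,237) and (223,185).

```bash
cat > h.py <<'E'
import numpy as np, cv2
from plant import sensors, eyes
from scipy.spatial.transform import Rotation as Rn
def K(s):
    f=s["frame"].shape[0]/2/np.tan(np.radians(s["fovy"])/2)
    return np.array([[f,0,s["cx"]],[0,f,s["cy"]],[0,0,1]])
def ray(s,px):
    R=np.array(s["R"]);t=np.array(s["t"])
    d=R.T@np.linalg.inv(K(s))@np.array([px[0],px[1],1.0]); c=-R.T@t
    return c,d/np.linalg.norm(d)
def onz(s,px,z):
    c,d=ray(s,px); return c+d*(z-c[2])/d[2]
def tri(*v):
    A=np.zeros((3,3));b=np.zeros(3)
    for s,px in v:
        c,d=ray(s,px);M=np.eye(3)-np.outer(d,d);A+=M;b+=M@c
    X=np.linalg.solve(A,b)
    res=[np.linalg.norm((np.eye(3)-np.outer(d,d))@(X-c)) for c,d in (ray(s,p) for s,p in v)]
    return X,max(res)
def proj(s,X):
    p=K(s)@(np.array(s["R"])@np.asarray(X,float)+np.array(s["t"])); return p[:2]/p[2]
def crop(s,x0,y0,x1,y1,k,fn):
    cv2.imwrite(fn,cv2.resize(s["frame"][y0:y1,x0:x1],None,fx=k,fy=k,interpolation=cv2.INTER_CUBIC))
def quat(q): return Rn.from_quat([q[1],q[2],q[3],q[0]])
def tool():
    st=sensors.get_state(); return np.array(st["position"]),quat(st["orientation"]),st
def delta(pos,Rt):
    p,R,st=tool()
    return R.inv().apply(np.array(pos)-p),(R.inv()*Rt).as_rotvec()
E
python3 - <<'E'
from h import *
import pickle
S={n:eyes.snapshot(n) for n in ["scene","side"]}
pickle.dump(S,open("s0.pkl","wb"))
a,b=S["scene"],S["side"]
crop(a,180,130,280,210,7,"pics/a1.png"); crop(b,270,340,430,460,5,"pics/b1.png")
crop(a,190,205,420,385,3,"pics/a2.png"); crop(b,180,140,440,300,3,"pics/b2.png")
E
```

```text
(no output)
```

View pics/a1.png

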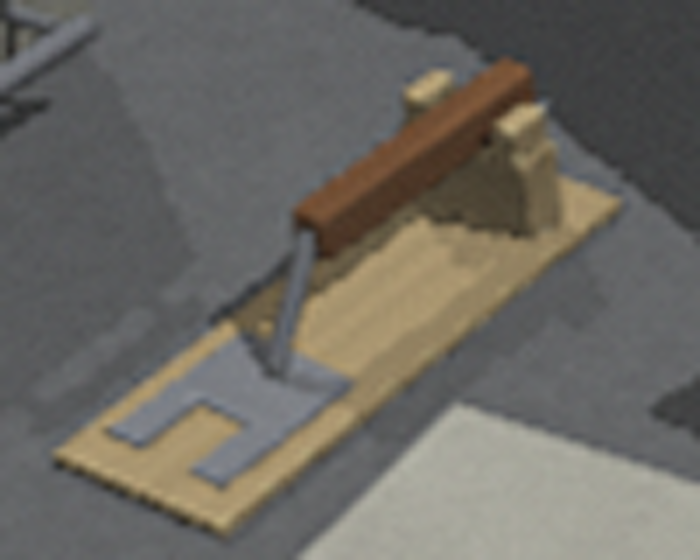

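View pics/b1.png

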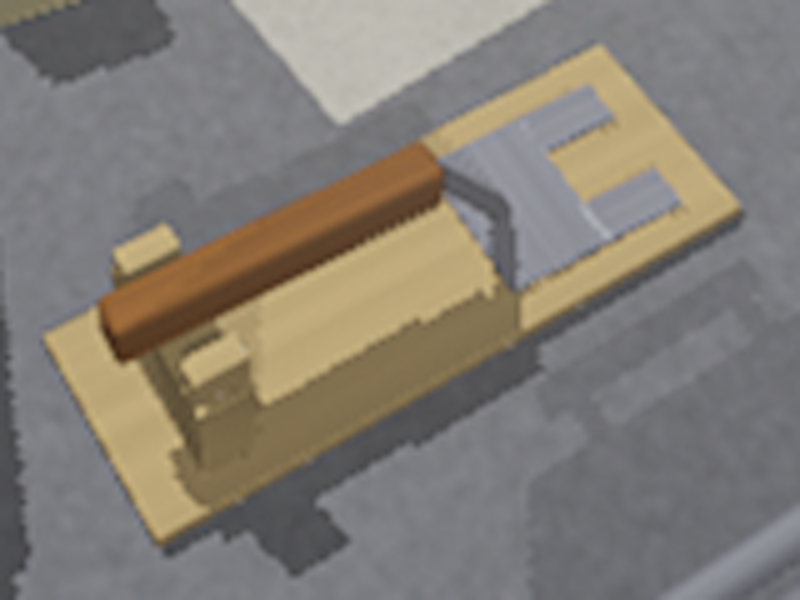

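View pics/a2.png

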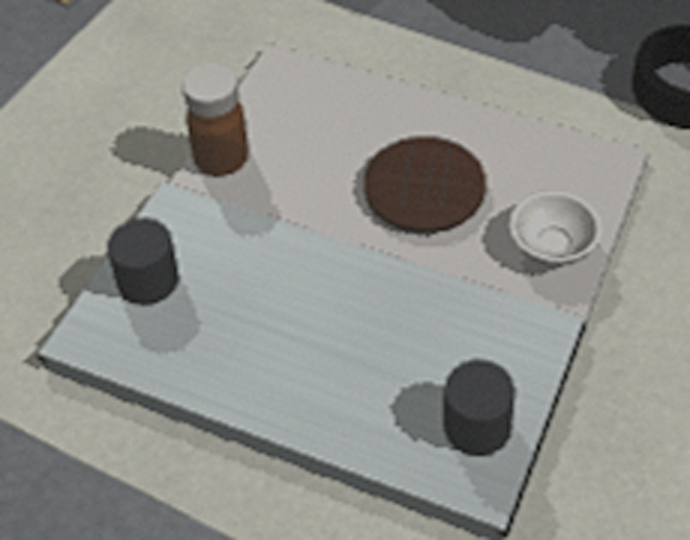

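View pics/b2.png

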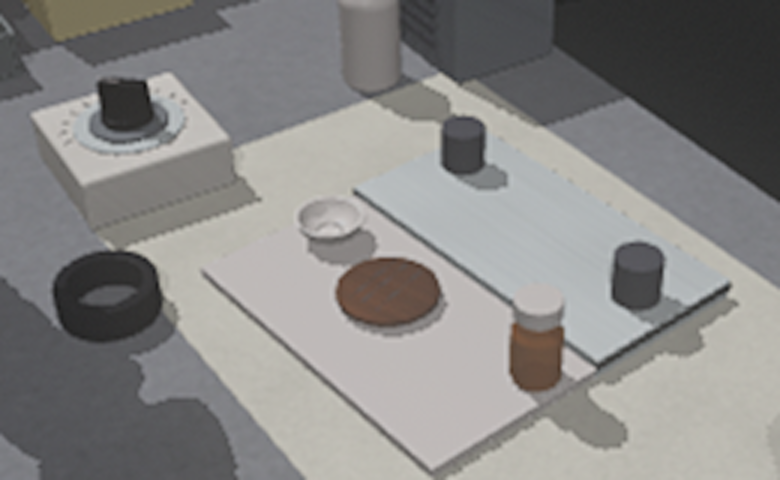

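```bash
python3 - <<'E'
from h import *
import pickle
S=pickle.load(open("s0.pkl","rb"));a,b=S["scene"],S["side"]
np.set_printoptions(precision=4,suppress=True)
A=lambda x,y:(180+(x-3)/7,130+(y-3)/7)
B=lambda x,y:(270+(x-2)/5,340+(y-2)/5)
A2=lambda x,y:(190+(x-1)/3,205+(y-1)/3)
B2=lambda x,y:(180+(x-1)/3,140+(y-1)/3)
# spatula: +y side? pair points
P={}
def T(n,p,q):
    P[n]=tri((a,p),(b,q)); print(n,P[n][0],round(P[n][1]*1000,2))
# scene-left tine end mid (120,438) ; side lower-right tine mid (670,188)
T("tineA",A(120,439),B(670,188)); T("tineB",A(207,479),B(605,103))
T("hfront topL",A(295,212),B(442,172)); T("hfront topR",A(322,230),B(422,145))
T("hrear topL",A(508,60),B(122,330)); T("hrear topR",A(535,78),B(102,298))
T("rest c1",A(55,455),B(742,212)); T("rest c2",A(230,530),B(600,45)); T("rest c3",A(620,200),B(45,338))
T("cheek1 top",A(430,85),B(215,358)); T("cheek2 top",A(520,122),B(147,250))
T("board far +? (slab)",A2(38,353),B2(730,287));
T("slab step jar side",A2(163,182),B2(597,365)); T("shelf c",A2(262,47),B2(432,472)); T("shelf c2",A2(650,152),B2(203,270)); T("slab step dish",A2(585,315),B2(355,190))
print("slabc4",onz(a,A2(505,527),.018))
# disc mask
for n,s in S.items():
    f=s["frame"].astype(int); bb,g,r=f[...,0],f[...,1],f[...,2]
    m=((r-bb>20)&(r<120)).astype(np.uint8); 
    box=(310,240,365,295) if n=="scene" else (285,220,335,255)
    mm=np.zeros_like(m); mm[box[1]:box[3],box[0]:box[2]]=m[box[1]:box[3],box[0]:box[2]]
    c=max(cv2.findContours(mm,0,cv2.CHAIN_APPROX_NONE)[0],key=cv2.contourArea)
    e=cv2.fitEllipse(c); print(n,e,onz(s,e[0],.017))
    P[n]=e[0]
print("disc",tri((a,P["scene"]),(b,P["side"])))
E
```

```text
tineA [ 0.5702 -0.3784  0.007 ] 0.7
tineB [ 0.5721 -0.3377  0.0065] 0.55
hfront topL [ 0.4843 -0.3594  0.0588] 0.09
hfront topR [ 0.4856 -0.3462  0.0564] 0.12
hrear topL [ 0.368  -0.3537  0.0598] 1.19
hrear topR [ 0.369  -0.3398  0.0569] 0.6
rest c1 [ 0.5863 -0.3966  0.0035] 0.15
rest c2 [ 0.5874 -0.3149  0.004 ] 0.94
rest c3 [ 0.3589 -0.3131  0.0045] 0.18
cheek1 top [ 0.3895 -0.3743  0.0544] 0.37
cheek2 top [ 0.3905 -0.3305  0.0527] 0.02
board far +? (slab) [ 0.8558 -0.101   0.0125] 0.6
slab step jar side [ 0.7083 -0.1206  0.0146] 0.25
shelf c [ 0.5529 -0.1442  0.0069] 2.41
shelf c2 [0.5092 0.1546 0.0066] 1.82
slab step dish [0.6655 0.1761 0.0161] 1.6
slabc4 [0.8144 0.1988 0.018 ]
scene ((331.42962646484375, 265.5341796875), (29.014944076538086, 38.81837463378906), 92.48139953613281) [0.6198 0.037  0.017 ]
side ((308.7091064453125, 236.49440002441406), (21.098190307617188, 33.40677261352539), 87.10865020751953) [0.6192 0.0365 0.017 ]
disc (array([0.6195, 0.0369, 0.0166]), np.float64(5.891582811788069e-05))
```

```bash
python3 - <<'E'
from h import *
import pickle
np.set_printoptions(precision=4,suppress=True)
S=pickle.load(open("s0.pkl","rb"));a,b=S["scene"],S["side"]
p,R,st=tool()
w=eyes.snapshot("wrist"); c=-np.array(w["R"]).T@w["t"]
print("cam in tool",R.inv().apply(c-p)); print("cam axes in tool (rows)",np.array(w["R"])@R.as_matrix())
print("tool axes",R.as_matrix())
yaw=np.arctan2(-0.0058,0.1165)
Rt=Rn.from_euler("z",-0.05)*Rn.from_matrix(np.array([[0,1,0],[1,0,0],[0,0,-1]]).T)
for tgt in [(0.47,0.15,0.25),(0.40,-0.352,0.20)]:
    print(tgt,*delta(tgt,Rt))
A2=lambda x,y:(190+(x-1)/3,205+(y-1)/3)
B2=lambda x,y:(180+(x-1)/3,140+(y-1)/3)
print("dish",tri((a,A2(555,225)),(b,B2(331,218))));print("wa top",tri((a,A2(479,380)),(b,B2(464,130))));print("wb top",tri((a,A2(140,240)),(b,B2(637,258))))
print("jar top",tri((a,A2(210,85)),(b,B2(540,300)))); print("dial top",tri((a,(498,265)),(b,B2(124,82))))
E
```

```text
cam in tool [ 0.     -0.0666 -0.1258]
cam axes in tool (rows) [[ 1.     -0.0006 -0.0012]
 [ 0.0003  0.9642 -0.2653]
 [ 0.0013  0.2653  0.9642]]
tool axes [[ 0.4411  0.8974 -0.0004]
 [ 0.8974 -0.4411 -0.0008]
 [-0.0009 -0.     -1.    ]]
(0.47, 0.15, 0.25) [-0.2579  0.3556 -0.0019] [-0.0001  0.0006 -0.4068]
(0.4, -0.352, 0.2) [-0.7393  0.5143  0.0484] [-0.0001  0.0006 -0.4068]
dish (array([0.6199, 0.1329, 0.0295]), np.float64(0.0010840089091500773))
wa top (array([0.7638, 0.1527, 0.0568]), np.float64(0.001619123528582407))
wb top (array([ 0.7788, -0.0748,  0.0561]), np.float64(0.0007105269236121851))
jar top (array([ 0.6668, -0.1017,  0.0821]), np.float64(0.00022634938925611734))
dial top (array([0.5247, 0.3298, 0.0927]), np.float64(0.0007385664208465171))
```

```bash
python3 -m crank '[[[-0.026,0.036,0,0,0,-0.041,1],[-0.052,0.071,0,0,0,-0.081,1],[-0.077,0.107,0,0,0,-0.122,1],[-0.103,0.142,0,0,0,-0.163,1],[-0.129,0.178,0,0,0,-0.203,1],[-0.155,0.213,0,0,0,-0.244,1],[-0.181,0.249,0,0,0,-0.285,1],[-0.206,0.284,0,0,0,-0.326,1],[-0.232,0.32,0,0,0,-0.366,1],[-0.258,0.356,0,0,0,-0.407,1]]]' 80; python3 - <<'E'
from h import *
np.set_printoptions(precision=4,suppress=True)
Rt=Rn.from_euler("z",-0.05)*Rn.from_matrix(np.array([[0,1,0],[1,0,0],[0,0,-1]]).T)
print(tool()[2]["joint_positions"],*delta((0.5,-0.352,0.22),Rt))
E
```

```text
t: 1.3
position: [0.4708, 0.1481, 0.2484]
orientation: [0.0, 0.724, 0.69, 0.0]
force: [0.7, 0.5, -0.6]
gripper_width: 0.0852
[ 0.3049  0.1136 -0.2973  1.1597 -0.0003  0.3529] [-0.4981  0.0531  0.0285] [0.0003 0.0002 0.002 ]
```

```bash
python3 -m crank '[[[-0.05,0.005,0.003,0,0,0,1],[-0.1,0.011,0.006,0,0,0,1],[-0.15,0.016,0.009,0,0,0,1],[-0.2,0.021,0.012,0,0,0,1],[-0.25,0.027,0.015,0,0,0,1],[-0.3,0.032,0.018,0,0,0,1],[-0.35,0.037,0.021,0,0,0,1],[-0.4,0.043,0.024,0,0,0,1],[-0.45,0.048,0.027,0,0,0,1],[-0.498,0.053,0.029,0,0,0,1]]]'; python3 - <<'E'
from h import *
import pickle
s=eyes.snapshot("wrist"); pickle.dump(s,open("w1.pkl","wb")); cv2.imwrite("pics/w1.png",s["frame"])
E
```

```text
t: 2.3
position: [0.4994, -0.3507, 0.2195]
orientation: [0.0, 0.724, 0.69, 0.0]
force: [2.0, 0.8, 0.6]
gripper_width: 0.0854
```

View pics/w1.png

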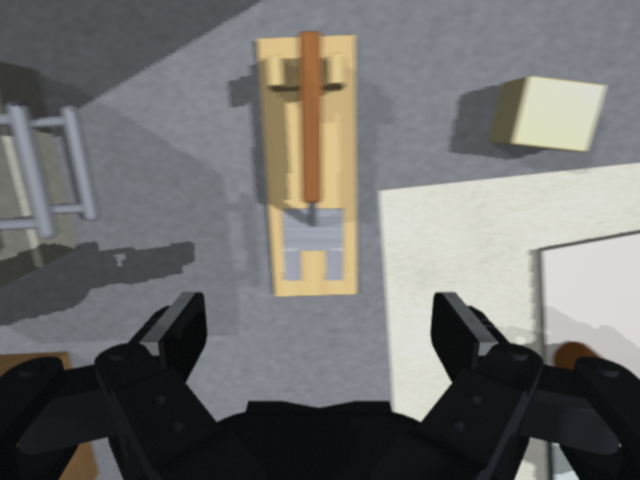

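The wrist view shows the handle from about (311,32) to (312,201) and the tine ends near (293,279) and (335,278), centred between the cheeks.

```bash
python3 - <<'E'
from h import *
import pickle
np.set_printoptions(precision=4,suppress=True)
w=pickle.load(open("w1.pkl","rb"));S=pickle.load(open("s0.pkl","rb"));a,b=S["scene"],S["side"]
A=lambda x,y:(180+(x-3)/7,130+(y-3)/7)
B=lambda x,y:(270+(x-2)/5,340+(y-2)/5)
f=w["frame"].astype(int); m=((f[...,2]-f[...,0]>55)&(f[...,2]<190)&(f[...,1]<115)).astype(np.uint8); m[300:]=0;m[:,:280]=0;m[:,340:]=0
ys,xs=np.nonzero(m); print(xs.min(),xs.max(),ys.min(),ys.max())
for y in (45,110,150,190): 
    r=xs[ys==y]; print(y,r.min(),r.max(),onz(w,((r.min()+r.max())/2,y),.061))
for n,px,z in [("hfront",(312.5,200),.061),("hrear",(311,32),.061),("tL",(292.5,279),.008),("tR",(335,278.5),.008),("rest bl",(275,295.5),.006),("rest br",(357,293),.006),("rest tl",(257,39),.006),("rest tr",(356,36),.006)]:
    print(n,onz(w,px,z))
print("3view tineR?",tri((a,A(120,439)),(b,B(670,188)),(w,(292.5,279))),tri((a,A(207,479)),(b,B(605,103)),(w,(335,278.5))))
print("3view hfront",tri((a,A(308,221)),(b,B(432,158)),(w,(312.5,200))))
print("3view hrear",tri((a,A(521,69)),(b,B(112,314)),(w,(311,32))))
E
```

```text
298 323 32 202
45 302 317 [ 0.3765 -0.3508  0.061 ]
110 303 318 [ 0.4189 -0.3524  0.061 ]
150 304 318 [ 0.447  -0.3535  0.061 ]
190 304 318 [ 0.4765 -0.3551  0.061 ]
hfront [ 0.4843 -0.3543  0.061 ]
hrear [ 0.3685 -0.3493  0.061 ]
tL [ 0.5696 -0.3787  0.008 ]
tR [ 0.5711 -0.338   0.008 ]
rest bl [ 0.5869 -0.3971  0.006 ]
rest br [ 0.5881 -0.317   0.006 ]
rest tl [ 0.3591 -0.394   0.006 ]
rest tr [ 0.3607 -0.3132  0.006 ]
3view tineR? (array([ 0.5701, -0.3786,  0.007 ]), np.float64(0.0007761358411489819)) (array([ 0.572 , -0.3378,  0.0064]), np.float64(0.0006433705452374208))
3view hfront (array([ 0.4848, -0.3535,  0.0577]), np.float64(0.0008986715536487521))
3view hrear (array([ 0.3681, -0.3479,  0.0584]), np.float64(0.001425213041689204))
```

```bash
python3 -m crank '[[[-0.001,-0.01,0.02,0,0,0,1],[-0.002,-0.02,0.05,0,0,0,1],[-0.004,-0.03,0.08,0,0,0.004,1],[-0.0044,-0.037,0.11,0,0,-0.004,1],[-0.0044,-0.037,0.135,0,0,-0.004,1],[-0.0044,-0.037,0.155,0,0,-0.004,1],[-0.0044,-0.037,0.167,0,0,-0.004,1],[-0.0044,-0.037,0.1705,0,0,-0.004,1],[-0.0044,-0.037,0.1705,0,0,-0.004,-1],[-0.0044,-0.037,0.1705,0,0,-0.004,-1]]]' 100;python3 -m crank '[[[0,0,0,0,0,0,-1],[0,0,0,0,0,0,-1],[0,0,0,0,0,0,-1],[0,0,0,0,0,0,-1],[0,0,0,0,0,0,-1],[0,0,0,0,0,0,-1],[0,0,0,0,0,0,-1],[0,0,0,0,0,0,-1],[0,0,0,0,0,0,-1],[0,0,0,0,0,0,-1]]]' 100; python3 - <<'E'
from h import *
s=eyes.snapshot("wrist"); cv2.imwrite("pics/w2.png",s["frame"])
E
```

```text
t: 3.35
position: [0.4629, -0.3618, 0.0492]
orientation: [0.003, 0.724, 0.69, -0.002]
force: [0.3, -0.3, 0.8]
gripper_width: 0.0591
t: 4.35
position: [0.4636, -0.3621, 0.0503]
orientation: [0.004, 0.724, 0.69, -0.001]
force: [-0.9, 1.7, 6.2]
gripper_width: 0.0146
```

View pics/w2.png

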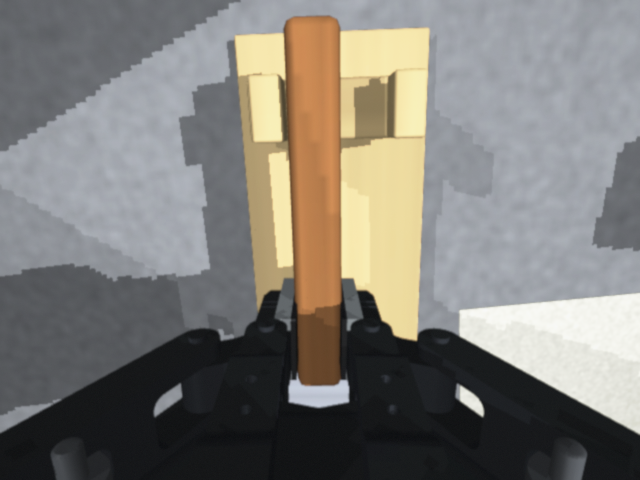

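The handle is gripped, but the tool stands about 8 mm to −y of where I sent it, and the handle has moved towards the left cheek in the picture. I'll check the arm state.

```bash
python3 - <<'E'
from h import *
np.set_printoptions(precision=4,suppress=True)
p,R,st=tool(); print(st); print(R.as_matrix())
E
```

```text
{'t': 4.4, 'joint_positions': array([-0.6609,  0.4367, -0.3515,  0.7757, -0.0041, -0.6122]), 'qd': array([-0.0002, -0.0013, -0.0015, -0.001 , -0.0004, -0.0019]), 'effort': array([ -0.4824, -52.575 ,  27.1036,  -0.6923,  -0.372 ,   0.084 ]), 'position': array([ 0.4636, -0.3621,  0.0503]), 'orientation': array([ 0.0037,  0.7241,  0.6897, -0.0015]), 'force': array([-0.7508,  1.1665,  5.5863]), 'moment': array([0.4123, 0.1219, 0.0517]), 'gripper_width': 0.014024938341196285}
[[ 0.0487  0.9988  0.0029]
 [ 0.9988 -0.0487 -0.0074]
 [-0.0073  0.0033 -1.    ]]
```

```bash
python3 -m crank '[[[0,0,-0.002,0,0,0,-1],[0.003,0,-0.006,0,0,0,-1],[0.006,0,-0.01,0,0,0,-1],[0.008,0,-0.02,0,0,0,-1],[0.008,0,-0.035,0,0,0,-1],[0.008,0,-0.05,0,0,0,-1],[0.008,0,-0.07,0,0,0,-1],[0.008,0,-0.09,0,0,0,-1],[0.008,0,-0.1,0,0,0,-1],[0.008,0,-0.1,0,0,0,-1]]]' 120; python3 - <<'E'
from h import *
np.set_printoptions(precision=4,suppress=True)
p,R,st=tool(); print(st); print(R.as_matrix())
for n in ("wrist","side","scene"):
    s=eyes.snapshot(n); cv2.imwrite(f"pics/{n}3.png",s["frame"])
E
```

```text
t: 5.4
position: [0.4647, -0.354, 0.1522]
orientation: [0.005, 0.724, 0.69, -0.001]
force: [0.2, 0.1, -1.5]
gripper_width: 0.014
{'t': 5.4, 'joint_positions': array([-0.6487,  0.3306, -0.2488,  0.9813, -0.0042, -0.6001]), 'qd': array([-0.0017,  0.0254, -0.0356, -0.0288,  0.0011,  0.002 ]), 'effort': array([  0.0107, -54.1125,  32.5022,   0.4437,  -0.0022,   0.001 ]), 'position': array([ 0.4647, -0.354 ,  0.1522]), 'orientation': array([ 0.0053,  0.7241,  0.6897, -0.0013]), 'force': array([ 0.2389,  0.061 , -1.4531]), 'moment': array([-0.0011,  0.0613, -0.0265]), 'gripper_width': 0.014018979469380185}
[[ 0.0486  0.9988  0.0055]
 [ 0.9988 -0.0486 -0.0094]
 [-0.0091  0.0059 -0.9999]]
```

View pics/wrist3.png

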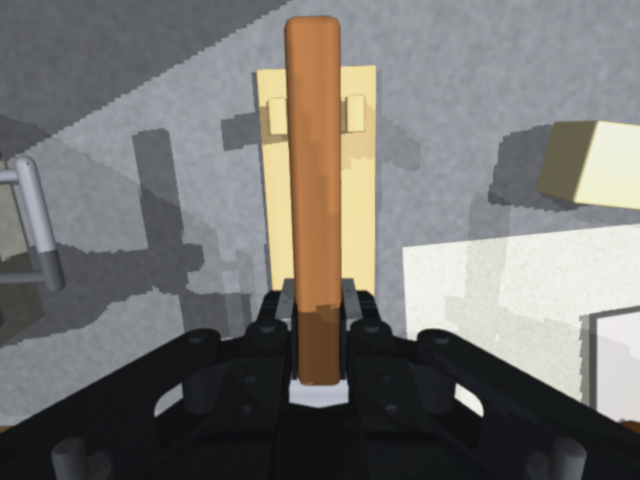

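View pics/side3.png

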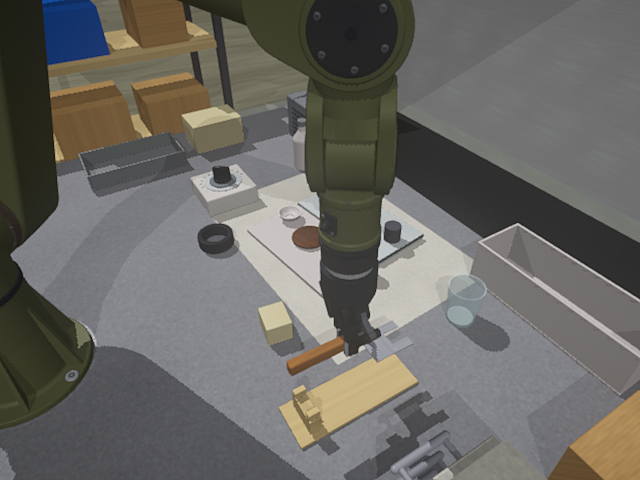

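```bash
python3 - <<'E'
from h import *
a=eyes.snapshot("scene");b=eyes.snapshot("side")
crop(a,180,120,280,200,7,"pics/a4.png"); crop(b,280,300,430,410,5,"pics/b4.png")
E
```

```text
(no output)
```

View pics/a4.png

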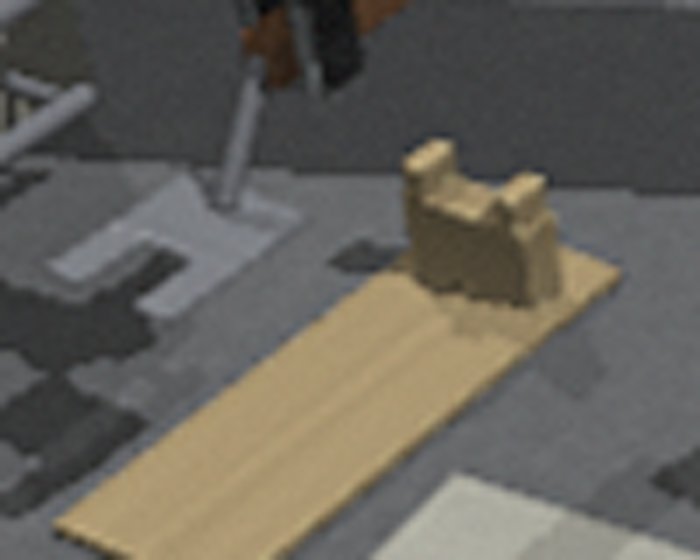

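View pics/b4.png

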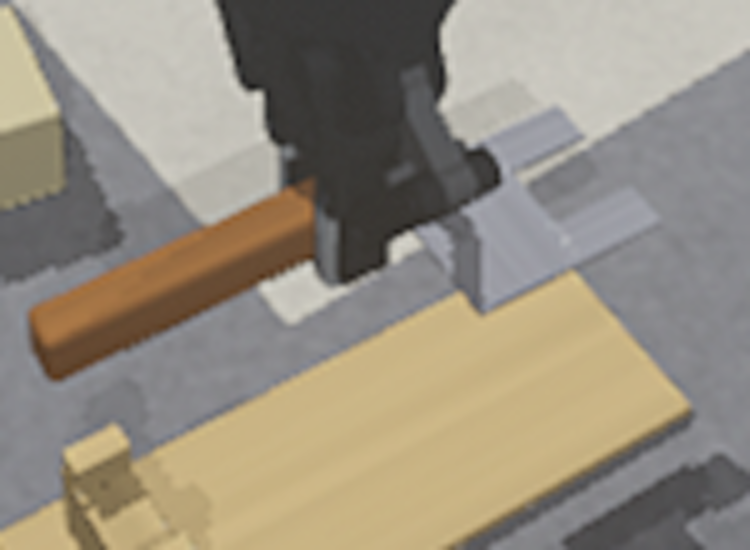

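```bash
python3 - <<'E'
from h import *
np.set_printoptions(precision=4,suppress=True)
a=eyes.snapshot("scene");b=eyes.snapshot("side");w=eyes.snapshot("wrist")
A=lambda x,y:(180+(x-3)/7,120+(y-3)/7); B=lambda x,y:(280+(x-2)/5,300+(y-2)/5)
p,R,st=tool(); print(st["t"])
for n,v in {"tL":tri((a,A(60,270)),(b,B(647,205))),"tR":tri((a,A(153,309)),(b,B(570,122))),"hrear top":tri((w,(313,20)),(b,B(40,329)))}.items():
    print(n,v,"tool",R.inv().apply(v[0]-p))
E
```

```text
5.8
tL (array([ 0.5683, -0.3783,  0.108 ]), np.float64(0.0004571251517885221)) tool [-0.0198  0.106   0.0418]
tR (array([ 0.569 , -0.3375,  0.1069]), np.float64(6.195522994380232e-05)) tool [0.021  0.1047 0.0426]
hrear top (array([ 0.3669, -0.3498,  0.1572]), np.float64(5.73754100665701e-05)) tool [-0.0015 -0.0964 -0.008 ]
```

```bash
cat >> h.py <<'E'
def Rtool(yaw,pitch=0,roll=0.0073):
    # tool y along world yaw; spatula nose-up pitch
    base=np.array([[0,1,0],[1,0,0],[0,0,-1.0]]).T   # cols: x=(0,1,0), y=(1,0,0), z=(0,0,-1)
    base=np.column_stack([[0,1,0],[1,0,0],[0,0,-1.0]])
    return Rn.from_euler("z",yaw)*Rn.from_euler("y",-pitch)*Rn.from_matrix(base)*Rn.from_euler("y",roll)
TIP=np.array([0.0006,0.1053,0.0433])
O=np.array([0.687,0.0278,0]);EX=np.array([.9898,.1425,0]);EY=np.array([-.1425,.9898,0])
def tcp_for_tip(bx,by,z,pitch=0,syaw=.143):
    Rt=Rtool(syaw-.015,pitch); return O+bx*EX+by*EY+np.array([0,0,z])-Rt.apply(TIP),Rt
def tipnow():
    p,R,st=tool(); X=p+R.apply(TIP); d=X-O; return np.array([d@EX,d@EY,X[2]]),st
E
python3 - <<'E'
from h import *
np.set_printoptions(precision=4,suppress=True)
print(Rtool(-.0487).as_matrix())
P,Rt=tcp_for_tip(-.130,.0187,.011); P[2]=.15; print(P,*delta(P,Rt))
E
```

```text
[[ 0.0487  0.9988  0.0004]
 [ 0.9988 -0.0487  0.0073]
 [ 0.0073  0.     -1.    ]]
[0.4513 0.0134 0.15  ] [ 0.3655 -0.0298 -0.003 ] [ 0.0022  0.0139 -0.1768]
```

```bash
sed -i 's/roll=0.0073/roll=-0.0073/; s/"y",-pitch)/"y",-pitch-.0033)/' h.py
python3 -m crank '[[[0.03,-0.003,0,0,0,-0.01,-1],[0.07,-0.006,0,0,0,-0.03,-1],[0.115,-0.01,0,0,0,-0.05,-1],[0.16,-0.014,0,0,0,-0.07,-1],[0.205,-0.018,0,0,0,-0.1,-1],[0.25,-0.021,0,0,0,-0.12,-1],[0.29,-0.024,0,0,0,-0.14,-1],[0.325,-0.027,0,0,0,-0.16,-1],[0.35,-0.029,0,0,0,-0.17,-1],[0.3655,-0.03,-0.003,0,0,-0.177,-1]]]'
python3 - <<'E'
from h import *
np.set_printoptions(precision=4,suppress=True)
P,Rt=tcp_for_tip(-.130,.0187,.018); print(tipnow()[0],P,*delta(P,Rt))
E
```

```text
t: 6.8
position: [0.4505, 0.0154, 0.1495]
orientation: [0.002, 0.659, 0.752, -0.002]
force: [0.1, -0.6, -1.6]
gripper_width: 0.0141
[-0.1306  0.0204  0.1063] [0.4511 0.014  0.061 ] [-0.0008  0.0005  0.0886] [-0.0032 -0.0011  0.0027]
```

```bash

python3 -m crank '[[[0,0,0.01,0,0,0,-1],[0,0,0.022,0,0,0,-1],[0,0,0.036,0,0,0,-1],[-0.001,0,0.05,-0.003,0,0,-1],[-0.001,0,0.062,-0.003,0,0.002,-1],[-0.001,0,0.072,-0.003,-0.001,0.002,-1],[-0.001,0,0.08,-0.003,-0.001,0.002,-1],[-0.001,0,0.086,-0.003,-0.001,0.002,-1],[-0.001,0,0.0886,-0.003,-0.001,0.002,-1],[-0.001,0,0.0886,-0.003,-0.001,0.002,-1]]]'
python3 - <<'E'
from h import *
np.set_printoptions(precision=4,suppress=True)
t,st=tipnow(); print(t,tool()[1].as_matrix()[2])
a=eyes.snapshot("scene");b=eyes.snapshot("side")
crop(a,250,205,420,335,4,"pics/a5.png"); crop(b,200,180,400,310,4,"pics/b5.png")
E
```

```text
t: 7.8
position: [0.4506, 0.0138, 0.0608]
orientation: [0.004, 0.66, 0.751, -0.001]
force: [0.9, -0.4, -1.9]
gripper_width: 0.0142
[-0.1306  0.0186  0.0177] [-0.0072  0.0028 -1.    ]
```

View pics/a5.png

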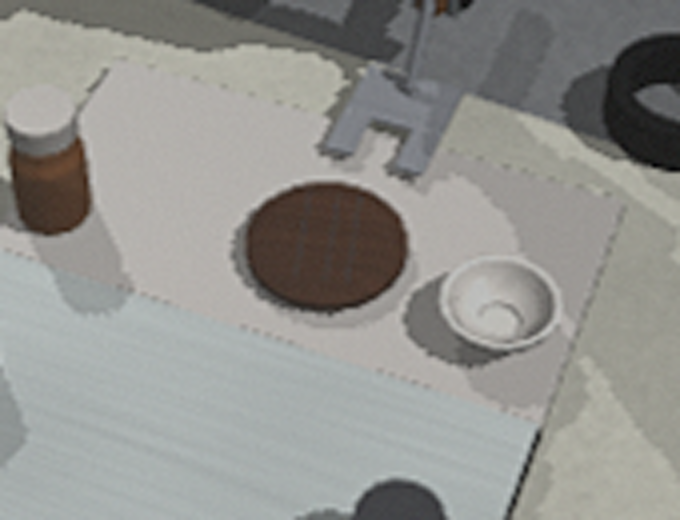

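View pics/b5.png

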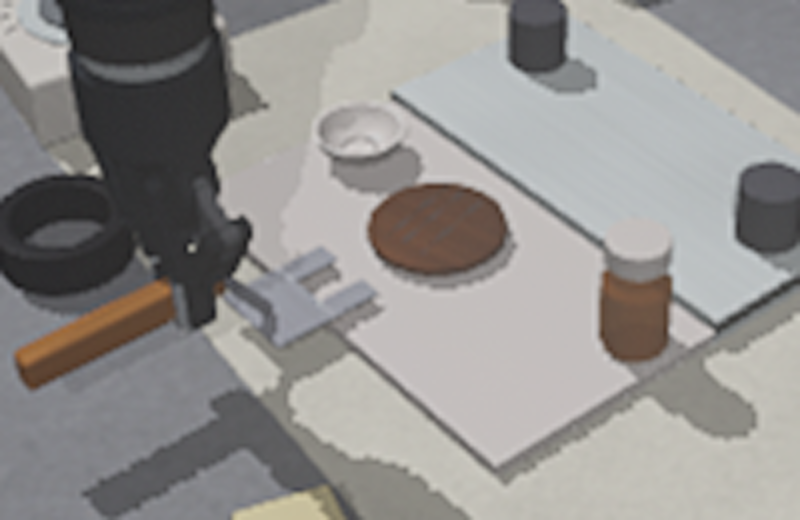

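```bash
python3 - <<'E'
from h import *
np.set_printoptions(precision=4,suppress=True)
a=eyes.snapshot("scene");b=eyes.snapshot("side")
A=lambda x,y:(250+(x-1.5)/4,205+(y-1.5)/4); B=lambda x,y:(200+(x-1.5)/4,180+(y-1.5)/4)
def bd(X): d=X-O; return np.array([d@EX,d@EY,X[2]])
l=tri((a,A(337,152)),(b,B(369,290)));r=tri((a,A(406,171)),(b,B(326,257)))
print(bd(l[0]),l[1],bd(r[0]),r[1],tipnow()[0])
print("disc",bd(np.array([.6195,.0369,.0166])))
for P in [((6,250),"scene"),]: pass
# step line points in scene at slab top edge
for px in [(140,290),(240,325),(420,383),(530,420)]: print("step(z=.018)",bd(onz(a,A(*px),.018)))
for px in [(392,96),(500,172),(600,243),(718,328)]: print("step side",bd(onz(b,B(*px),.018)))
E
```

```text
[-0.1296 -0.0008  0.0157] 0.0004379052058098484 [-0.1308  0.0389  0.0156] 0.001055244962173768 [-0.13    0.0186  0.0185]
disc [-0.0655  0.0186  0.0166]
step(z=.018) [-0.0008 -0.0564  0.018 ]
step(z=.018) [ 0.0008 -0.001   0.018 ]
step(z=.018) [0.0007 0.0923 0.018 ]
step(z=.018) [0.0016 0.1468 0.018 ]
step side [-0.0038  0.1441  0.018 ]
step side [-0.0028  0.0347  0.018 ]
step side [-0.0024 -0.0566  0.018 ]
step side [-0.0027 -0.154   0.018 ]
```

```bash

python3 -m crank '[[[0,0,0.0005,0.005,0,0.002,-1],[0,0,0.001,0.01,0,0.004,-1],[0,0,0.0015,0.015,0,0.006,-1],[0,0,0.002,0.02,0,0.008,-1],[0,0,0.0025,0.025,0,0.01,-1],[0,0,0.003,0.025,0,0.01,-1],[0,0,0.0035,0.025,0,0.01,-1],[0,0,0.004,0.025,0,0.01,-1],[0,0,0.0045,0.025,0,0.01,-1],[0,0,0.005,0.025,0,0.01,-1]]]'
python3 - <<'E'
from h import *
np.set_printoptions(precision=4,suppress=True)
t,st=tipnow(); print(t,st["force"],tool()[1].as_matrix()[2])
E
```

```text
t: 9.0
position: [0.4509, 0.0138, 0.0564]
orientation: [-0.004, 0.664, 0.748, -0.01]
force: [-1.3, -0.1, 1.7]
gripper_width: 0.0137
[-0.1313  0.0175  0.0109] [-1.2574 -0.0882  1.731 ] [-0.0075 -0.0212 -0.9997]
```

```bash

python3 -m crank '[[[0,0.004,0,0,0,0,-1],[0,0.008,0,0,0,0,-1],[0,0.012,0,0,0,0,-1],[0,0.016,0,0,0,0,-1],[0,0.020,0,0,0,0,-1],[0,0.024,0,0,0,0,-1],[0,0.028,0,0,0,0,-1],[0,0.032,0,0,0,0,-1],[0,0.036,0,0,0,0,-1],[0,0.04,0,0,0,0,-1]]]'
python3 - <<'E'
from h import *
np.set_printoptions(precision=4,suppress=True)
t,st=tipnow(); print(t,st["force"],tool()[1].as_matrix())
a=eyes.snapshot("scene");b=eyes.snapshot("side")
crop(a,250,205,420,335,4,"pics/a6.png"); crop(b,200,180,400,310,4,"pics/b6.png")
E
```

```text
t: 10.0
position: [0.4901, 0.0184, 0.0555]
orientation: [-0.005, 0.664, 0.748, -0.011]
force: [-5.9, -1.2, 7.1]
gripper_width: 0.0137
[-0.0919  0.0165  0.0099] [-5.9222 -1.2216  7.1462] [[-0.1185  0.9927 -0.0216]
 [ 0.9929  0.1183 -0.0102]
 [-0.0076 -0.0226 -0.9997]]
```

View pics/a6.png

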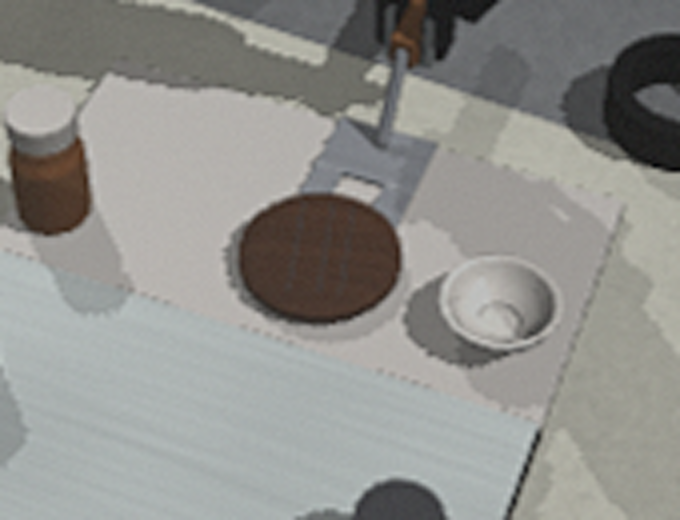

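View pics/b6.png

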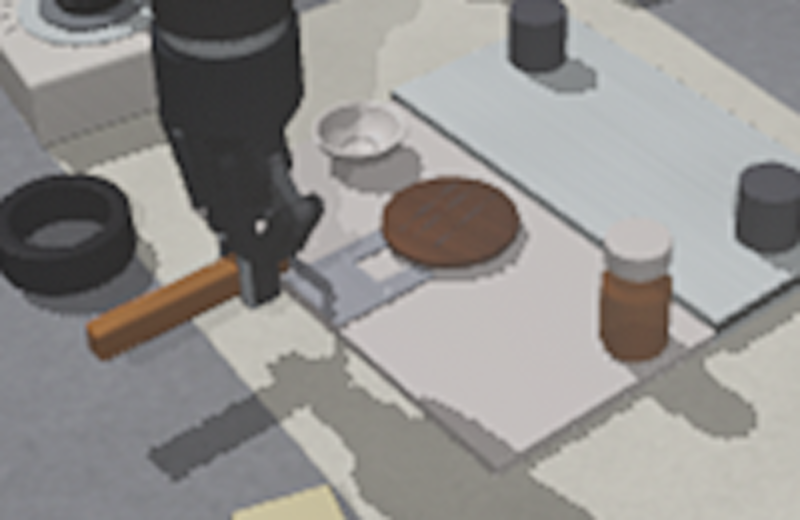

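```bash

python3 -m crank '[[[0,0.003,-0.0006,0,0,0,-1],[0,0.006,-0.0008,0,0,0,-1],[0,0.009,-0.0009,0,0,0,-1],[0.0002,0.012,-0.001,0,0,0,-1],[0.0004,0.015,-0.001,0,0,0,-1],[0.0005,0.018,-0.001,0,0,0,-1],[0.0006,0.021,-0.0011,0,0,0,-1],[0.0006,0.024,-0.0011,0,0,0,-1],[0.0007,0.028,-0.0012,0,0,0,-1],[0.0008,0.032,-0.0013,0,0,0,-1]]]'
python3 - <<'E'
from h import *
np.set_printoptions(precision=4,suppress=True)
t,st=tipnow(); print(t,st["force"],tool()[1].as_matrix()[2])
a=eyes.snapshot("scene");b=eyes.snapshot("side")
crop(a,250,205,420,335,4,"pics/a7.png"); crop(b,200,180,400,310,4,"pics/b7.png")
E
```

```text
t: 11.1
position: [0.523, 0.0232, 0.0563]
orientation: [-0.004, 0.664, 0.748, -0.01]
force: [-3.4, -1.1, 2.6]
gripper_width: 0.0141
[-0.0586  0.0165  0.0108] [-3.3587 -1.1352  2.6039] [-0.0075 -0.0213 -0.9997]
```

View pics/a7.png

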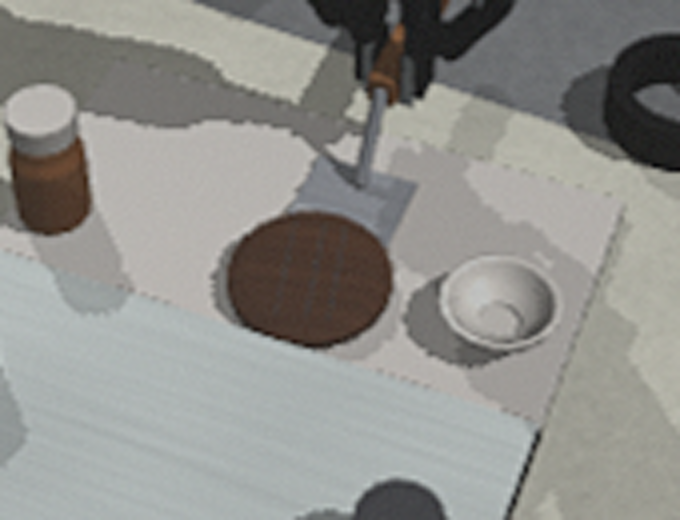

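View pics/b7.png

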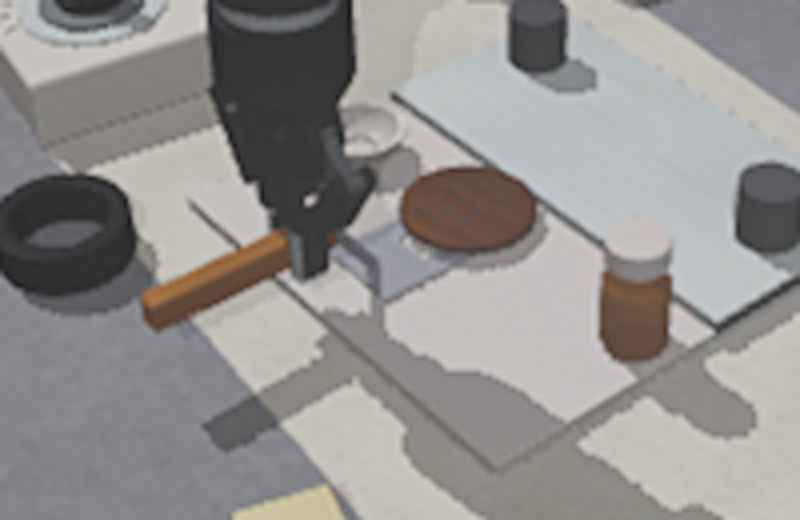

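```bash
cat >> h.py <<'E'
def bd(X): d=np.asarray(X)-O; return np.array([d@EX,d@EY,X[2]])
def disc(S=None):
    o={}
    for n,box in (("scene",(285,225,365,320)),("side",(290,205,360,265))):
        s=eyes.snapshot(n) if S is None else S[n]
        f=s["frame"].astype(int); m=((f[...,2]-f[...,0]>20)&(f[...,2]<125)).astype(np.uint8)
        mm=np.zeros_like(m); mm[box[1]:box[3],box[0]:box[2]]=m[box[1]:box[3],box[0]:box[2]]
        c=max(cv2.findContours(mm,0,cv2.CHAIN_APPROX_NONE)[0],key=cv2.contourArea)
        o[n]=(s,cv2.fitEllipse(c))
    X,r=tri(*[(s,e[0]) for s,e in o.values()])
    return bd(X),r,[np.round(e[1],1) for s,e in o.values()]
E
python3 - <<'E'
from h import *
np.set_printoptions(precision=4,suppress=True)
print(disc())
E
```

```text
(array([-0.0408,  0.0195,  0.0176]), np.float64(0.00024496605889597084), [array([31.1, 40.1]), array([20. , 33.4])])
```

```bash

python3 -m crank '[[[0,0.0001,-0.0047,0,0,0,-1],[0,0.0008,-0.0107,0,0,0,-1],[0,0.002,-0.0165,0,0,0,-1],[0,0.0038,-0.0223,0,0,0,-1],[0.0001,0.0062,-0.0278,0,0,0,-1],[0.0002,0.0092,-0.0331,0,0,0,-1],[0.0003,0.0128,-0.038,0,0,0,-1],[0.0004,0.0168,-0.0425,0,0,0,-1],[0.0006,0.022,-0.0471,0,0,0,-1],[0.0007,0.0277,-0.0511,0,0,0,-1]]]'
python3 - <<'E'
from h import *
np.set_printoptions(precision=4,suppress=True)
t,st=tipnow(); print(t,st["force"],tool()[1].as_matrix()[2])
a=eyes.snapshot("scene");b=eyes.snapshot("side")
crop(a,250,205,420,335,4,"pics/a8.png"); crop(b,200,180,400,310,4,"pics/b8.png")
E
```

```text
t: 12.3
position: [0.5528, 0.0278, 0.1074]
orientation: [-0.004, 0.664, 0.748, -0.01]
force: [-1.3, 0.5, -1.3]
gripper_width: 0.0141
[-0.0284  0.0169  0.0621] [-1.2763  0.5465 -1.3122] [-0.0074 -0.0191 -0.9998]
```

View pics/a8.png

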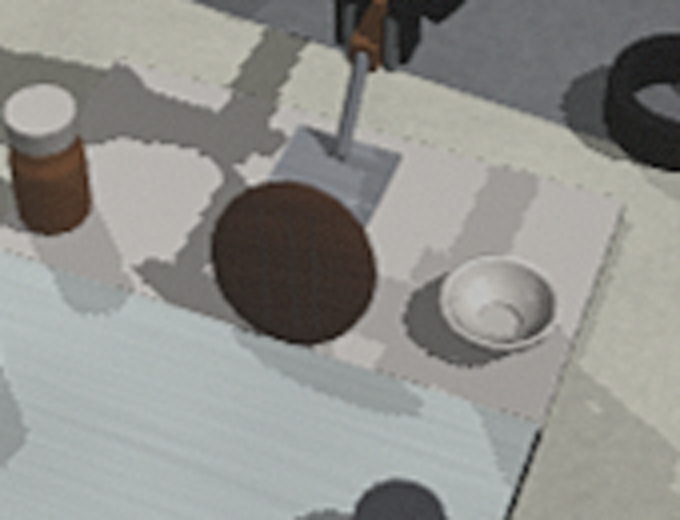

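View pics/b8.png

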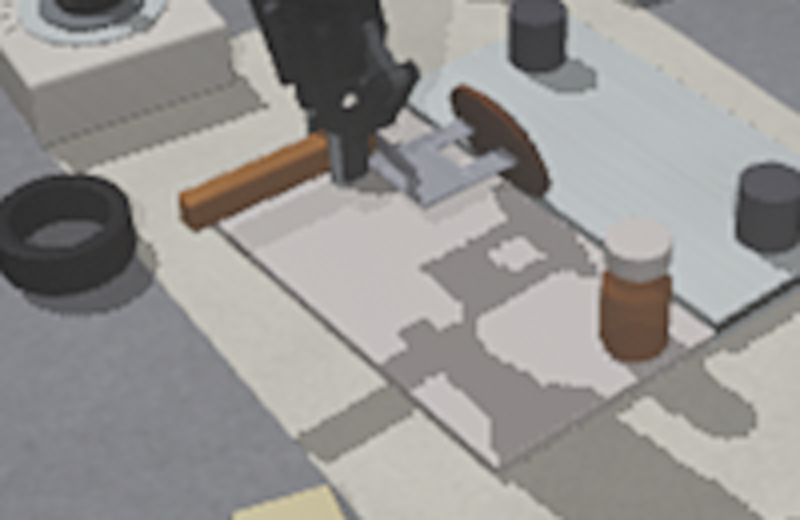

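The lid leans at about 60° on both tines with its lower rim against the step, so I'll carry on over the top.

```bash

python3 -m crank '[[[0.0001,0.0045,-0.0026,0,0,0,-1],[0.0002,0.009,-0.0042,0,0,0,-1],[0.0003,0.0135,-0.0053,0,0,0,-1],[0.0004,0.018,-0.0063,0,0,0,-1],[0.0005,0.0225,-0.0064,0,0,0,-1],[0.0007,0.027,-0.0055,0,0,0,-1],[0.0008,0.0315,-0.0046,0,0,0,-1],[0.0009,0.036,-0.0037,0,0,0,-1],[0.001,0.0405,-0.0028,0,0,0,-1],[0.0011,0.045,-0.0019,0,0,0,-1]]]'
python3 - <<'E'
from h import *
np.set_printoptions(precision=4,suppress=True)
t,st=tipnow(); print(t,st["force"],tool()[1].as_matrix()[2])
a=eyes.snapshot("scene");b=eyes.snapshot("side")
crop(a,250,205,420,335,4,"pics/a9.png"); crop(b,200,180,400,310,4,"pics/b9.png")
E
```

```text
t: 13.4
position: [0.5988, 0.0344, 0.1086]
orientation: [-0.003, 0.664, 0.748, -0.009]
force: [0.1, 1.0, -0.4]
gripper_width: 0.0142
[0.0181 0.0169 0.0635] [ 0.0562  1.0362 -0.4457] [-0.0075 -0.0174 -0.9998]
```

View pics/a9.png

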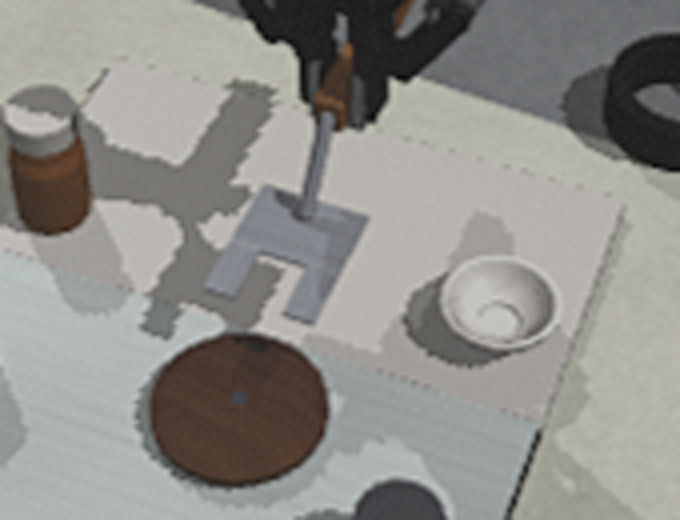

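View pics/b9.png

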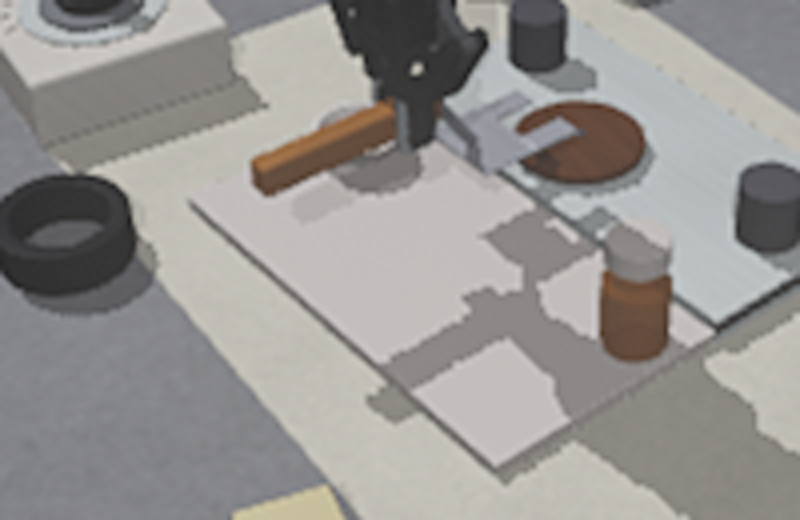

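The lid fell flat on the slab with its dot up, centred near (239,409) in the scene crop. I'll lift clear and take the spatula back.

```bash

python3 -m crank '[[[0,-0.002,-0.01,0,0,0,-1],[0,-0.004,-0.025,0,0,0,-1],[0,-0.008,-0.04,0,0,0,-1],[0,-0.015,-0.05,0,0,0,-1],[0,-0.03,-0.055,0,0,0,-1],[0,-0.05,-0.055,0,0,0,-1],[0,-0.075,-0.055,0,0,0,-1],[0,-0.1,-0.055,0,0,0,-1],[0,-0.12,-0.055,0,0,0,-1],[0,-0.13,-0.055,0,0,0,-1]]]'
python3 - <<'E'
from h import *
import pickle
np.set_printoptions(precision=4,suppress=True)
a=eyes.snapshot("scene");b=eyes.snapshot("side"); pickle.dump({"scene":a,"side":b},open("s2.pkl","wb"))
cs=[]
for s,box in ((a,(275,275,345,335)),(b,(315,195,370,235))):
    f=s["frame"].astype(int); m=((f[...,2]-f[...,0]>15)&(f[...,2]<140)).astype(np.uint8); q=np.zeros_like(m);q[box[1]:box[3],box[0]:box[2]]=m[box[1]:box[3],box[0]:box[2]]
    c=max(cv2.findContours(q,0,cv2.CHAIN_APPROX_NONE)[0],key=cv2.contourArea);e=cv2.fitEllipse(c);cs.append((s,e[0]));print(e)
X,r=tri(*cs);print("disc",bd(X),r)
print("dish",bd(tri((a,(250+555/4,205+300/4)),(b,(200+360/4,180+130/4)))[0]))
P=np.array([.4657,-.3523,.15]);print(*delta(P,Rtool(-.06)))
crop(a,190,205,420,385,3,"pics/a10.png")
E
```

```text
t: 14.5
position: [0.4689, 0.0194, 0.1667]
orientation: [-0.003, 0.664, 0.748, -0.009]
force: [-0.4, -0.4, -1.6]
gripper_width: 0.0144
((309.3840026855469, 306.8251647949219), (36.14371109008789, 43.53583908081055), 86.8156967163086)
((344.3662109375, 214.92799377441406), (19.313814163208008, 32.264312744140625), 91.52800750732422)
disc [0.0503 0.0208 0.0239] 0.00026047136298838546
dish [-0.0528  0.1306  0.0263]
[-0.3685 -0.0479  0.0203] [-0.0182  0.0014  0.1787]
```

View pics/a10.png

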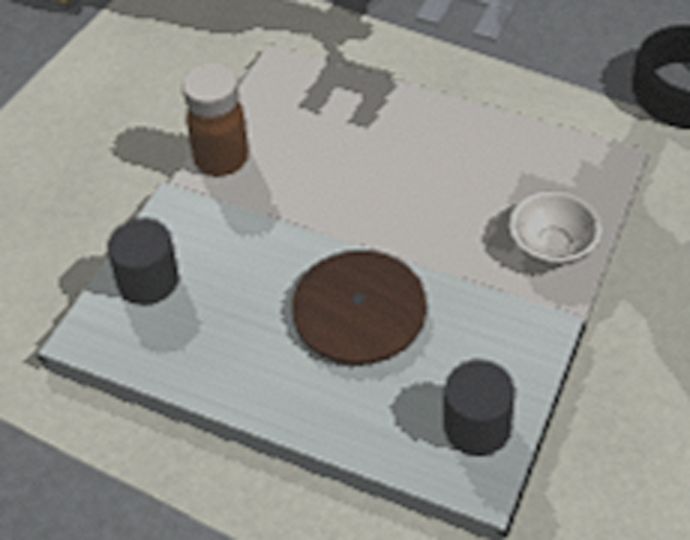

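```bash

python3 -m crank '[[[-0.025,-0.003,0,-0.002,0,0.01,-1],[-0.065,-0.007,0,-0.004,0,0.03,-1],[-0.11,-0.012,0,-0.006,0,0.05,-1],[-0.155,-0.018,0,-0.008,0,0.07,-1],[-0.2,-0.024,0,-0.01,0,0.1,-1],[-0.245,-0.03,0,-0.012,0,0.12,-1],[-0.29,-0.037,0.005,-0.015,0.001,0.14,-1],[-0.325,-0.042,0.01,-0.018,0.001,0.16,-1],[-0.352,-0.046,0.015,-0.018,0.001,0.175,-1],[-0.3685,-0.048,0.02,-0.018,0.001,0.179,-1]]]'
python3 - <<'E'
from h import *
np.set_printoptions(precision=4,suppress=True)
P=np.array([.4657,-.3523,.08]);print(*delta(P,Rtool(-.06)))
E
```

```text
t: 15.6
position: [0.4663, -0.3552, 0.1502]
orientation: [0.005, 0.729, 0.685, -0.002]
force: [0.4, 0.8, -1.5]
gripper_width: 0.0141
[ 0.0035 -0.0011  0.0702] [ 0.001   0.0016 -0.0025]
```

```bash

python3 -m crank '[[[0.002,-0.001,0.01,0,0,-0.002,-1],[0.0035,-0.001,0.025,0.001,0.001,-0.002,-1],[0.0035,-0.001,0.04,0.001,0.001,-0.002,-1],[0.0035,-0.001,0.052,0.001,0.001,-0.002,-1],[0.0035,-0.001,0.062,0.001,0.001,-0.002,-1],[0.0035,-0.001,0.068,0.001,0.001,-0.002,-1],[0.0035,-0.001,0.07,0.001,0.001,-0.002,-1],[0.0035,-0.001,0.07,0.001,0.001,-0.002,-1],[0.0035,-0.001,0.07,0.001,0.001,-0.002,-1],[0.0035,-0.001,0.07,0.001,0.001,-0.002,-1]]]'
python3 - <<'E'
from h import *
np.set_printoptions(precision=4,suppress=True)
print(tool()[0],tool()[1].as_matrix()[2])
a=eyes.snapshot("scene");b=eyes.snapshot("side");w=eyes.snapshot("wrist");cv2.imwrite("pics/w11.png",w["frame"])
crop(a,180,130,280,210,7,"pics/a11.png"); crop(b,270,340,430,460,5,"pics/b11.png")
E
```

```text
t: 16.6
position: [0.4662, -0.3526, 0.0808]
orientation: [0.004, 0.728, 0.685, -0.002]
force: [0.3, -0.7, -1.5]
gripper_width: 0.014
[ 0.4662 -0.3526  0.0808] [-0.0084  0.0043 -1.    ]
```

View pics/a11.png

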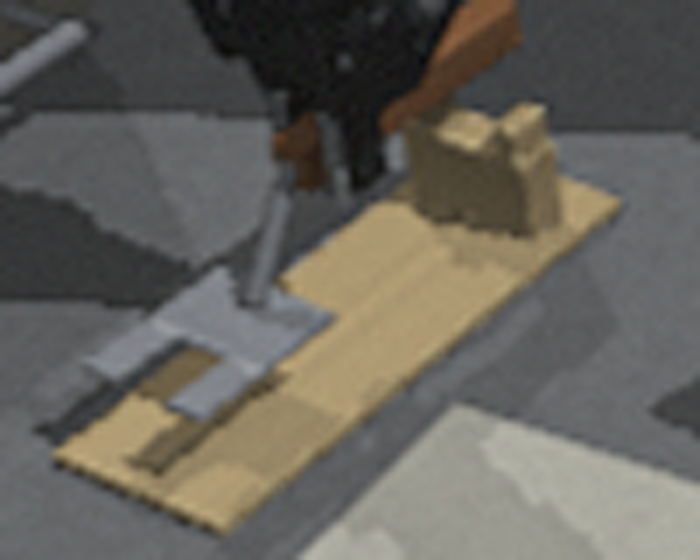

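View pics/b11.png

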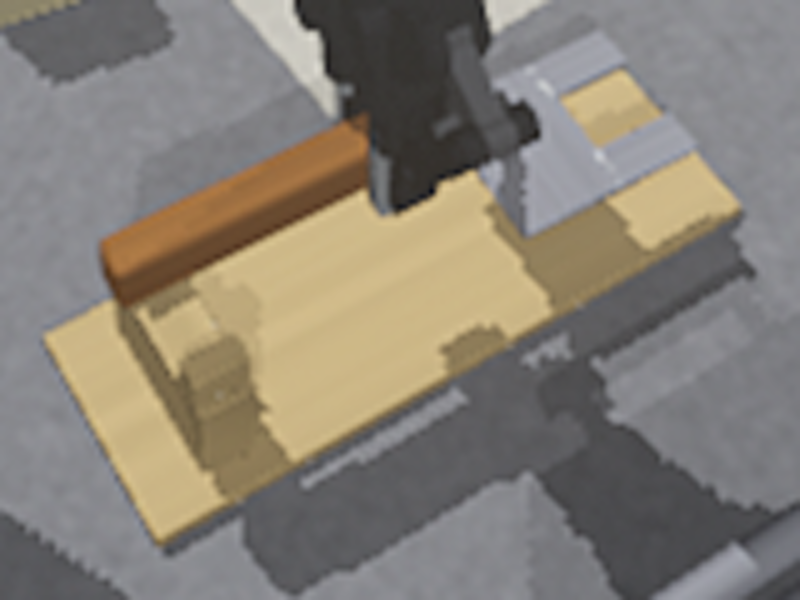

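View pics/w11.png

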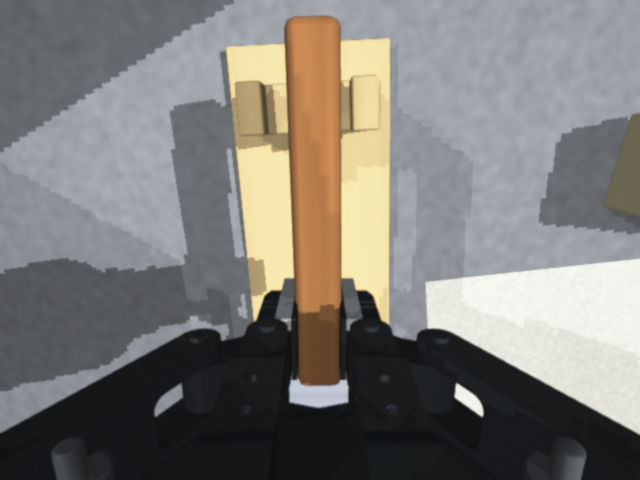

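```bash
python3 - <<'E'
from h import *
np.set_printoptions(precision=4,suppress=True)
a=eyes.snapshot("scene");b=eyes.snapshot("side");w=eyes.snapshot("wrist")
A=lambda x,y:(180+(x-3)/7,130+(y-3)/7)
B=lambda x,y:(270+(x-2)/5,340+(y-2)/5)
p,R,st=tool()
for n,v in {"tL":tri((a,A(96,368)),(b,B(684,141))),"tR":tri((a,A(190,408)),(b,B(613,50))),"hrear top":tri((w,(313,19)),(b,B(111,262)))}.items():
    print(n,v,"tool",R.inv().apply(v[0]-p))
print("cheeks",onz(w,(264,107),.055),onz(w,(353,103),.055),"handle axis at y=105:",onz(w,(315.0,105),.091),onz(w,(318,260),.091))
print("rest corners", onz(w,(228,46),.006),onz(w,(389,39),.006),onz(w,(253,322),.006),onz(w,(389,322),.006))
E
```

```text
tL (array([ 0.5701, -0.3811,  0.0376]), np.float64(0.0005989758784027927)) tool [-0.022   0.1056  0.0433]
tR (array([ 0.5718, -0.3381,  0.0377]), np.float64(0.0008542583943141462)) tool [0.021  0.1048 0.0428]
hrear top (array([ 0.3696, -0.3484,  0.0875]), np.float64(0.000411674488945461)) tool [-0.0019 -0.0963 -0.0075]
cheeks [ 0.3899 -0.3688  0.055 ] [ 0.3905 -0.3349  0.055 ] handle axis at y=105: [ 0.3924 -0.3489  0.091 ] [ 0.4398 -0.3509  0.091 ]
rest corners [ 0.3579 -0.3903  0.006 ] [ 0.3596 -0.3126  0.006 ] [ 0.5064 -0.394   0.006 ] [ 0.5109 -0.314   0.006 ]
```

```bash

python3 -m crank '[[[0,0,0.005,0,0,-0.006,-1],[0,0,0.011,0,0,-0.012,-1],[0,0,0.016,0,0,-0.012,-1],[0,0,0.02,0,0,-0.012,-1],[0,0,0.024,0,0,-0.012,-1],[0,0,0.0265,0,0,-0.012,-1],[0,0,0.0285,0,0,-0.012,-1],[0,0,0.03,0,0,-0.012,-1],[0,0,0.0302,0,0,-0.012,-1],[0,0,0.0302,0,0,-0.012,-1]]]'
python3 - <<'E'
from h import *
np.set_printoptions(precision=4,suppress=True)
p,R,st=tool();print(p,R.as_matrix()[2],st["force"],st["moment"])
w=eyes.snapshot("wrist");b=eyes.snapshot("side");crop(b,270,340,430,460,5,"pics/b12.png")
cv2.imwrite("pics/w12.png",w["frame"])
E
```

```text
t: 17.9
position: [0.4659, -0.3527, 0.0504]
orientation: [0.004, 0.724, 0.69, -0.002]
force: [-1.4, -0.2, 2.0]
gripper_width: 0.0142
[ 0.4659 -0.3527  0.0504] [-0.0082  0.0036 -1.    ] [-1.4286 -0.2209  1.9713] [0.1352 0.2313 0.0161]
```

View pics/b12.png

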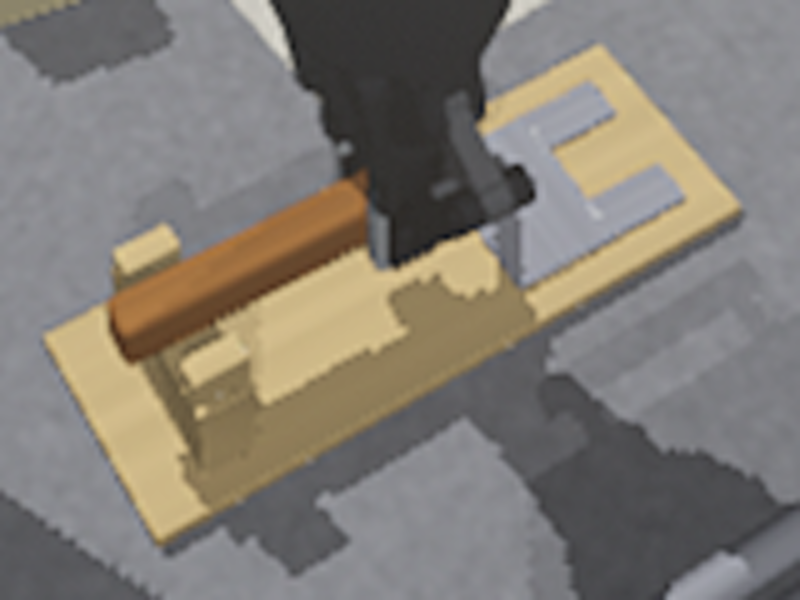

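View pics/w12.png

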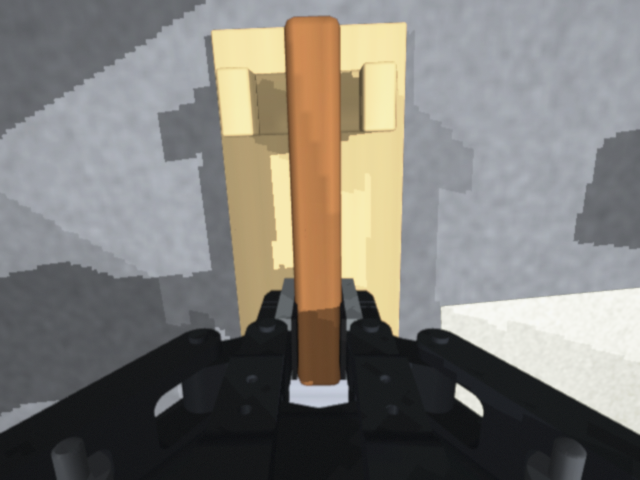

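The handle is between the cheeks and the blade lies on the base, with about 2 N on the tool. I'll release it and rise.

```bash

python3 -m crank '[[[0,0,0,0,0,0,-0.3],[0,0,0,0,0,0,0],[0,0,0,0,0,0,0.4],[0,0,0,0,0,0,1],[0,0,0,0,0,0,1],[0,0,0,0,0,0,1],[0,0,0,0,0,0,1],[0,0,-0.005,0,0,0,1],[0,0,-0.02,0,0,0,1],[0,0,-0.05,0,0,0,1]]]'
python3 -m crank '[[[0,0,-0.04,0,0,0,1],[0,0,-0.09,0,0,0,1],[0,0.01,-0.13,0,0,0,1],[0,0.02,-0.15,0,0,0,1],[0,0.03,-0.165,0,0,0,1],[0,0.03,-0.165,0,0,0,1],[0,0.03,-0.165,0,0,0,1],[0,0.03,-0.165,0,0,0,1],[0,0.03,-0.165,0,0,0,1],[0,0.03,-0.165,0,0,0,1]]]'
python3 - <<'E'
from h import *
import pickle
a=eyes.snapshot("scene");b=eyes.snapshot("side");w=eyes.snapshot("wrist")
pickle.dump({"scene":a,"side":b,"wrist":w},open("s3.pkl","wb"))
cv2.imwrite("pics/w13.png",w["frame"]);crop(b,270,340,430,460,5,"pics/b13.png");crop(a,180,130,280,210,7,"pics/a13.png")
E
```

```text
t: 19.0
position: [0.4642, -0.3511, 0.0991]
orientation: [0.002, 0.724, 0.69, -0.002]
force: [0.2, 0.6, 0.3]
gripper_width: 0.0852
t: 20.0
position: [0.4935, -0.3514, 0.2632]
orientation: [0.001, 0.724, 0.69, -0.002]
force: [-0.8, 0.1, 0.0]
gripper_width: 0.0851
```

View pics/w13.png

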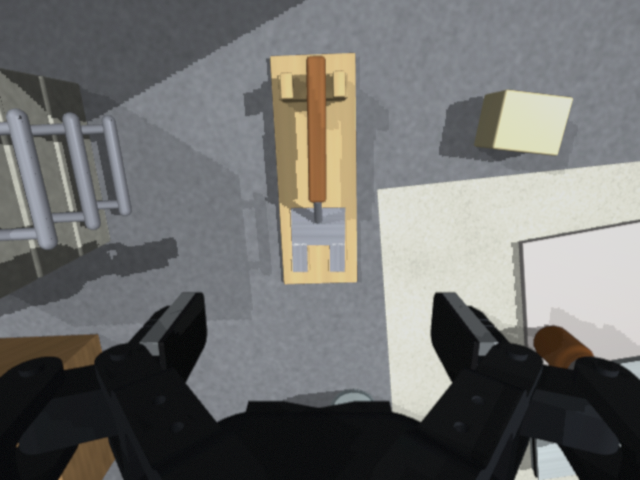

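View pics/b13.png

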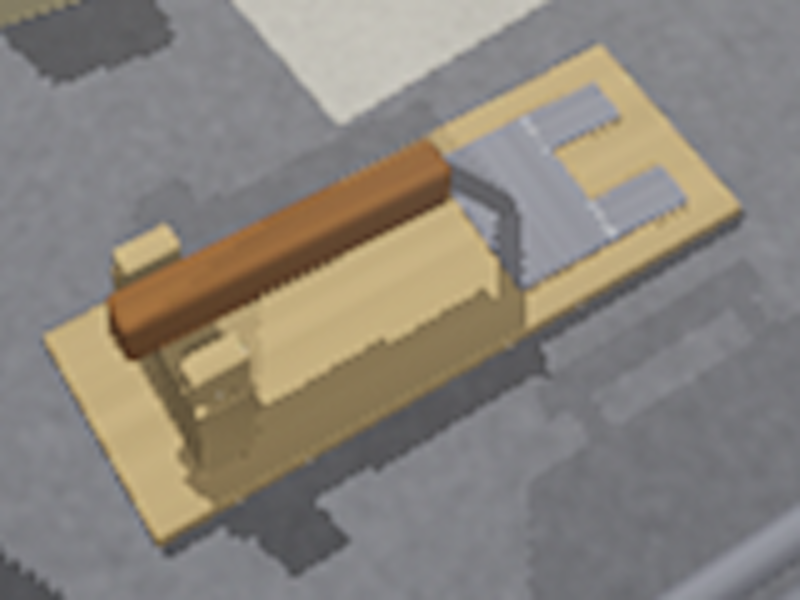

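View pics/a13.png

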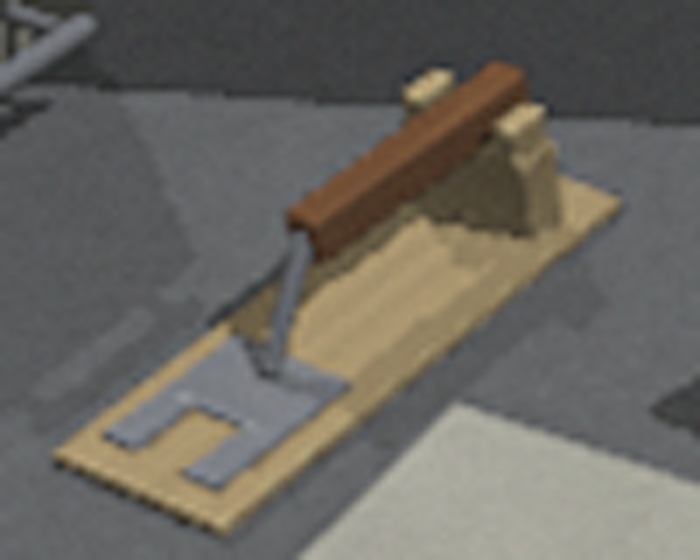

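```bash

python3 -m crank '[[[0.03,0,0,0,0,0,1],[0.075,-0.001,0,0,0,0,1],[0.12,-0.002,0,0,0,0,1],[0.17,-0.003,0,0,0,0,1],[0.22,-0.004,0,0,0,0,1],[0.27,-0.005,0,0,0,0,1],[0.32,-0.006,0,0,0,0,1],[0.37,-0.007,0,0,0,0,1],[0.42,-0.008,0,0,0,0,1],[0.47,-0.008,0,0,0,0,1]]]'
python3 -m crank '[[[0.04,-0.001,0,0,0,0,1],[0.08,-0.002,0,0,0,0,1],[0.12,-0.002,0,0,0,0,1],[0.16,-0.003,0,0,0,0,1],[0.19,-0.003,0,0,0,0,1],[0.21,-0.003,0,0,0,0,1],[0.21,-0.003,0,0,0,0,1],[0.21,-0.003,0,0,0,0,1],[0.21,-0.003,0,0,0,0,1],[0.21,-0.003,0,0,0,0,1]]]'
python3 - <<'E'
from h import *
import pickle
w=eyes.snapshot("wrist");b=eyes.snapshot("side");a=eyes.snapshot("scene");pickle.dump({"wrist":w,"side":b,"scene":a},open("s4.pkl","wb"));cv2.imwrite("pics/w14.png",w["frame"])
E
```

```text
t: 21.15
position: [0.5086, 0.1202, 0.2615]
orientation: [0.002, 0.724, 0.69, -0.002]
force: [1.8, 0.8, 1.2]
gripper_width: 0.0857
t: 22.15
position: [0.516, 0.3289, 0.2605]
orientation: [0.002, 0.725, 0.689, -0.002]
force: [0.7, 0.5, -1.0]
gripper_width: 0.0857
```

View pics/w14.png

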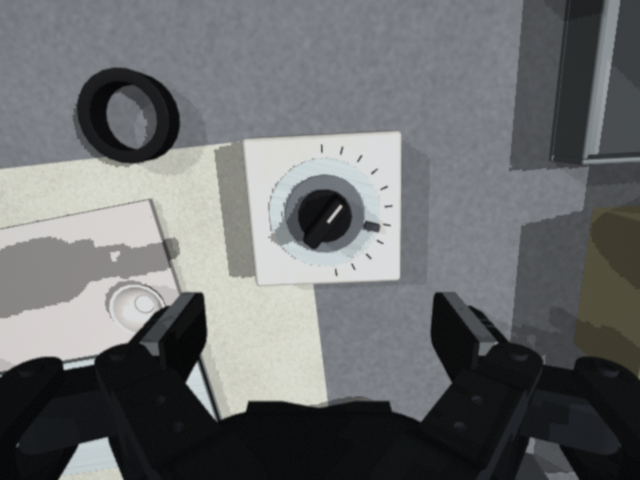

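```bash
python3 - <<'E'
from h import *
import pickle
S=pickle.load(open("s4.pkl","rb"))
crop(S["wrist"],240,125,410,295,4,"pics/w15.png")
crop(S["scene"],430,235,550,335,6,"pics/a15.png");crop(S["side"],180,145,270,220,8,"pics/b15.png")
E
```

```text
(no output)
```

View pics/w15.png

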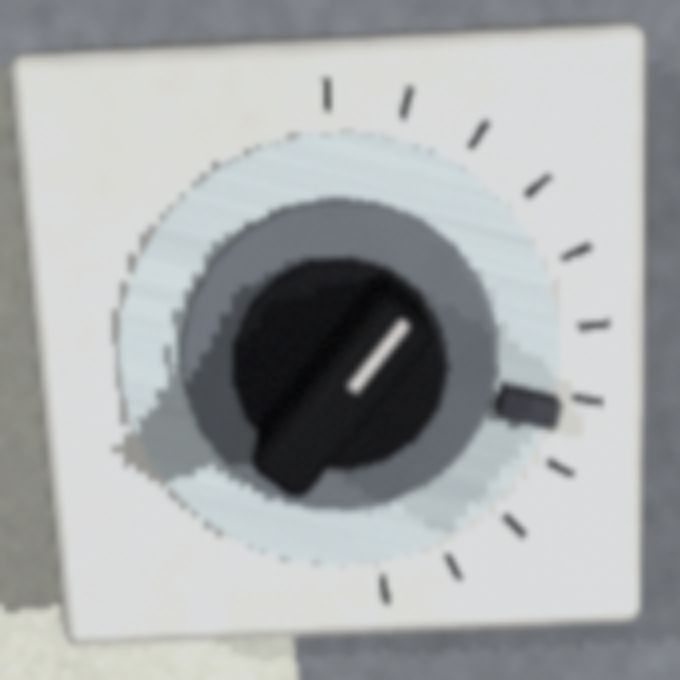

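View pics/a15.png

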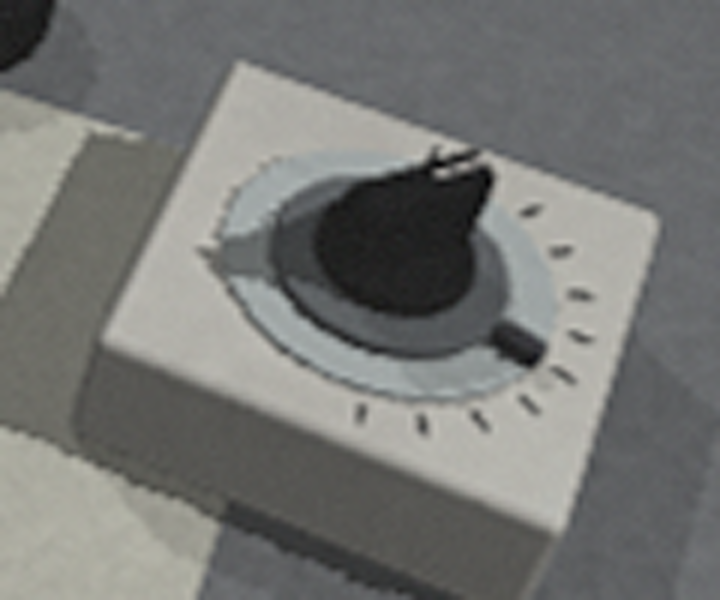

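View pics/b15.png

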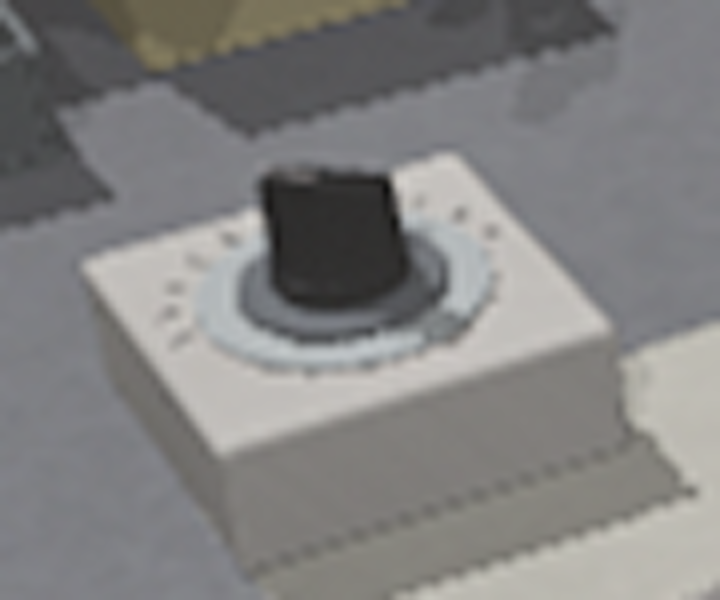

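```bash
python3 - <<'E'
from h import *
import pickle
np.set_printoptions(precision=4,suppress=True)
S=pickle.load(open("s4.pkl","rb"));w=S["wrist"];a=S["scene"];b=S["side"]
W=lambda x,y:(240+(x-1.5)/4,125+(y-1.5)/4)
A=lambda x,y:(430+(x-2.5)/6,235+(y-2.5)/6)
B=lambda x,y:(180+(x-3.5)/8,145+(y-3.5)/8)
cs=[onz(w,W(*p),.05) for p in [(17,60),(643,28),(638,615),(75,638)]]
print(np.array(cs),"sides",[np.linalg.norm(cs[i]-cs[i-1]) for i in range(4)]); c=np.mean(cs,0); print("centre",c)
ring,_=cv2.minEnclosingCircle(np.float32([[0,0]])) if 0 else (None,None)
for px in [(338,348)]: print("ringcentre",onz(w,W(*px),.053))
l1,l2=onz(w,W(352,390),.095),onz(w,W(407,322),.095); d=l2-l1; print("white",l1,l2,"dir",np.degrees(np.arctan2(d[1],d[0])),np.linalg.norm(d))
m=onz(w,W(528,406),.059); print("mark",m,"r",np.linalg.norm((m-c)[:2]),"ang",np.degrees(np.arctan2(*(m-c)[1::-1])))
mt=tri((w,W(528,405)),(a,A(520,340))); print("mark tri",mt)
pt=tri((w,W(407,322)),(a,A(478,155)));print("white end tri",pt)
# bar edges at tail
for p in [(255,462),(292,495),(328,468)]: print(onz(w,W(*p),.095))
print("perp offset of white line from centre",np.cross((l2-l1)[:2]/np.linalg.norm((l2-l1)[:2]),(c-l1)[:2]))
E
```

```text
[[0.4544 0.2663 0.05  ]
 [0.4544 0.4016 0.05  ]
 [0.59   0.4015 0.05  ]
 [0.5894 0.2664 0.05  ]] sides [np.float64(0.13504445743742824), np.float64(0.1352876668959759), np.float64(0.13555252100655046), np.float64(0.13503839813351093)]
centre [0.522  0.3339 0.05  ]
ringcentre [0.5208 0.3328 0.053 ]
white [0.5204 0.3352 0.095 ] [0.5072 0.3466 0.095 ] dir 139.2272801886304 0.017416431955547106
mark [0.5348 0.3747 0.059 ] r 0.04270787654475227 ang 72.63635323990411
mark tri (array([0.5353, 0.3747, 0.0563]), np.float64(0.0003630154914932561))
white end tri (array([0.5071, 0.3453, 0.0956]), np.float64(0.001260788961446511))
[0.5344 0.3151 0.095 ]
[0.5417 0.3221 0.095 ]
[0.5364 0.3297 0.095 ]
perp offset of white line from centre -9.997584535839763e-05<stdin>:18: DeprecationWarning: Arrays of 2-dimensional vectors are deprecated. Use arrays of 3-dimensional vectors instead. (deprecated in NumPy 2.0)
```

```bash
python3 - <<'E'
from h import *
np.set_printoptions(precision=4,suppress=True)
Rt=Rtool(np.radians(49.2-90),0,0)
print(*delta((.5217,.3336,.125),Rt),tool()[2]["joint_positions"])
E
```

```text
[0.0053 0.0054 0.1356] [-0.0011  0.0039  0.6623] [ 0.5704  0.335   0.0103  1.2489 -0.0045  0.6202]
```

```bash

python3 -m crank '[[[0.001,0.001,0.01,0,0,0.1,1],[0.003,0.003,0.03,0,0.001,0.22,1],[0.005,0.005,0.055,-0.001,0.002,0.34,1],[0.0053,0.0054,0.08,-0.001,0.004,0.46,1],[0.0053,0.0054,0.105,-0.001,0.004,0.57,1],[0.0053,0.0054,0.122,-0.001,0.004,0.64,1],[0.0053,0.0054,0.132,-0.001,0.004,0.662,1],[0.0053,0.0054,0.1356,-0.001,0.004,0.662,1],[0.0053,0.0054,0.1356,-0.001,0.004,0.662,1],[0.0053,0.0054,0.1356,-0.001,0.004,0.662,1]]]' 40
python3 - <<'E'
from h import *
np.set_printoptions(precision=4,suppress=True)
Rt=Rtool(np.radians(49.2-90),0,0)
print(*delta((.5217,.3336,.086),Rt))
a=eyes.snapshot("scene");b=eyes.snapshot("side");w=eyes.snapshot("wrist");cv2.imwrite("pics/w16.png",w["frame"])
crop(a,430,205,550,305,6,"pics/a16.png");crop(b,180,125,270,200,8,"pics/b16.png")
E
```

```text
t: 23.3
position: [0.5223, 0.334, 0.126]
orientation: [0.001, 0.909, 0.417, 0.002]
force: [0.2, 0.3, -0.8]
gripper_width: 0.0854
[-0.0008 -0.0004  0.04  ] [ 0.0004 -0.0017  0.0009]
```

View pics/w16.png

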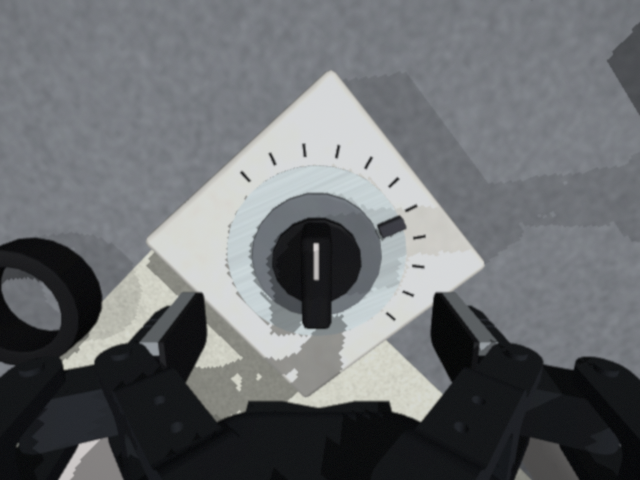

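View pics/a16.png

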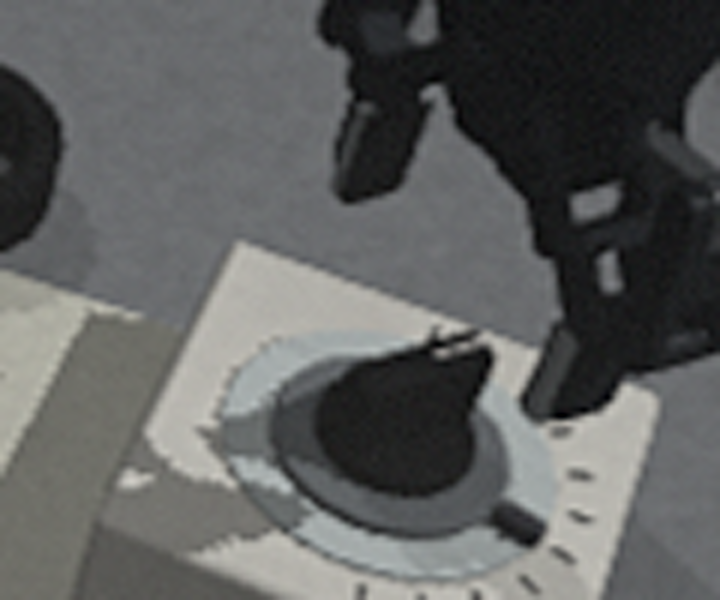

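```bash
python3 - <<'E'
from h import *
np.set_printoptions(precision=4,suppress=True)
w=eyes.snapshot("wrist");p,R,st=tool();print(p)
T=lambda X:R.inv().apply(X-p)
f=w["frame"]; g=f[235:290,305:328].max(2); ys,xs=np.nonzero(g>130); print(xs.min()+305,xs.max()+305,ys.min()+235,ys.max()+235, np.polyfit(ys,xs,1))
print("white",T(onz(w,(316.3,280),.095)),T(onz(w,(316.3,243),.095)))
# bar edges rows
print("bar tail edges",T(onz(w,(302,322),.095)),T(onz(w,(330,322),.095)))
cs=[onz(w,q,.05) for q in [(331,71),(149,243),(307,396),(484,264)]]; c=np.mean(cs,0);print("c",c,T(c),[np.linalg.norm(cs[i]-cs[i-1]) for i in range(4)])
m=onz(w,(391,226.5),.059);print("mark",m,T(m))
d=(m-c);print("r",np.hypot(*d[:2]),"ang",np.degrees(np.arctan2(d[1],d[0])))
hsv=f[185:320,225:410]
cv2.imwrite("pics/w17.png",cv2.resize(hsv,None,fx=4,fy=4,interpolation=cv2.INTER_CUBIC))
E
```

```text
[0.5221 0.3339 0.1258]
314 318 244 279 [ 0.0036 10.9264]
white [-0.0004 -0.0021  0.0308] [-0.0004 -0.0193  0.0307]
bar tail edges [-0.007   0.0188  0.0308] [0.0059 0.0188 0.0309]
c [0.5228 0.3338 0.05  ] [0.0003 0.0003 0.0758] [np.float64(0.13433692299711308), np.float64(0.13442803599560443), np.float64(0.13346866371583146), np.float64(0.13437605633429509)]
mark [0.5345 0.3747 0.059 ] [ 0.0389 -0.0175  0.0668]
r 0.04255697379381961 ang 74.10840014998708
```

View pics/w17.png

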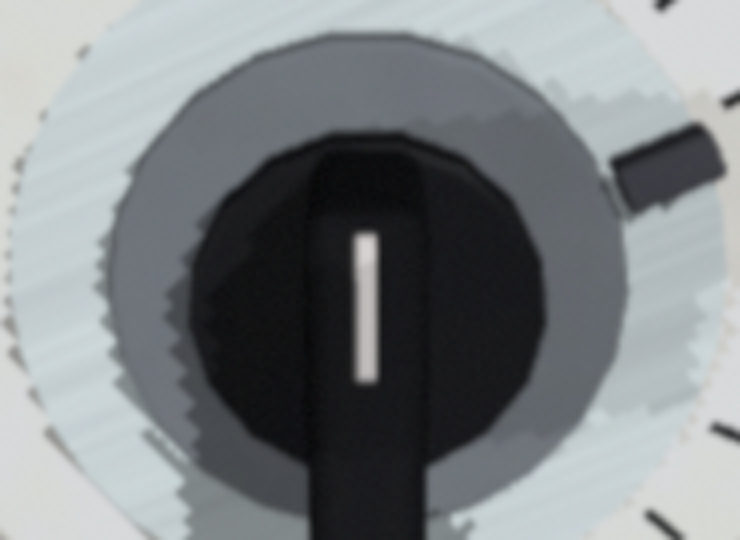

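```bash

python3 -m crank '[[[-0.0004,0,0.006,0,0,0,1],[-0.0004,0,0.015,0,0,0,1],[-0.0004,0,0.024,0,0,0,1],[-0.0004,0,0.032,0,0,0,1],[-0.0004,0,0.037,0,0,0,1],[-0.0004,0,0.0395,0,0,0,1],[-0.0004,0,0.0395,0,0,0,1],[-0.0004,0,0.0395,0,0,0,1],[-0.0004,0,0.0395,0,0,0,1],[-0.0004,0,0.0395,0,0,0,1]]]' 40
python3 -m crank '[[[0,0,0,0,0,0,0],[0,0,0,0,0,0,-1],[0,0,0,0,0,0,-1],[0,0,0,0,0,0,-1],[0,0,0,0,0,0,-1],[0,0,0,0,0,0,-1],[0,0,0,0,0,0,-1],[0,0,0,0,0,0,-1],[0,0,0,0,0,0,-1],[0,0,0,0,0,0,-1]]]' 40
python3 - <<'E'
from h import *
np.set_printoptions(precision=4,suppress=True)
p,R,st=tool();M=R.as_matrix();print(p,M[2],"tool -y ang",np.degrees(np.arctan2(-M[1,1],-M[0,1])),st["joint_positions"])
w=eyes.snapshot("wrist");cv2.imwrite("pics/w18.png",w["frame"])
E
```

```text
t: 24.5
position: [0.5223, 0.3338, 0.0867]
orientation: [0.001, 0.909, 0.417, 0.002]
force: [0.2, 0.7, 0.8]
gripper_width: 0.0854
t: 25.5
position: [0.5219, 0.3333, 0.0868]
orientation: [0.002, 0.909, 0.416, 0.001]
force: [-4.1, -2.6, 5.5]
gripper_width: 0.0135
[0.5219 0.3333 0.0868] [ 0.0012  0.0039 -1.    ] tool -y ang 139.22329116666566 [ 0.57    0.4528 -0.2289  0.8868 -0.0034  1.2817]
```

View pics/w18.png

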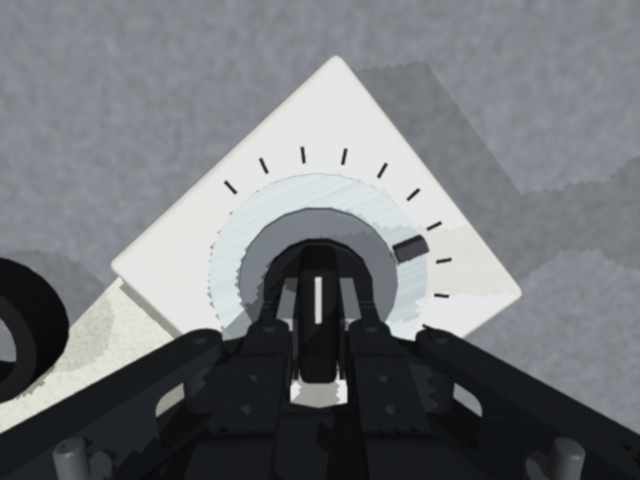

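```bash

python3 -m crank '[[[0,0,0,0,0,0.13,-1],[0,0,0,0,0,0.26,-1],[0,0,0,0,0,0.39,-1],[0,0,0,0,0,0.52,-1],[0,0,0,0,0,0.65,-1],[0,0,0,0,0,0.78,-1],[0,0,0,0,0,0.91,-1],[0,0,0,0,0,1.04,-1],[0,0,0,0,0,1.15,-1],[0,0,0,0,0,1.15,-1]]]' 40
python3 - <<'E'
from h import *
np.set_printoptions(precision=4,suppress=True)
p,R,st=tool();M=R.as_matrix();print(p,M[2],"tool -y ang",np.degrees(np.arctan2(-M[1,1],-M[0,1])),st["force"],st["joint_positions"][5])
w=eyes.snapshot("wrist");cv2.imwrite("pics/w19.png",w["frame"])
E
```

```text
t: 26.55
position: [0.5224, 0.3334, 0.0869]
orientation: [0.0, 0.989, -0.145, 0.002]
force: [1.7, -0.7, 1.8]
gripper_width: 0.0132
[0.5224 0.3334 0.0869] [ 0.0049  0.0001 -1.    ] tool -y ang 73.30885618808833 [ 1.6856 -0.7133  1.7691] 2.4320380804096096
```

View pics/w19.png

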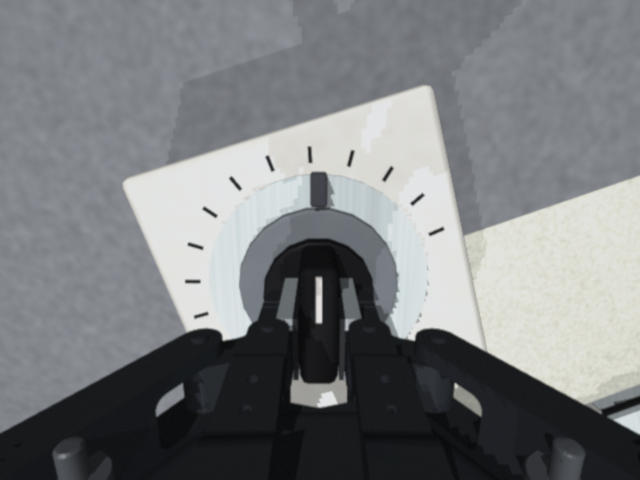

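The marker at (319,190) is directly in line with the pointer's white line at (319,300). I'll open, rise and check.

```bash

python3 -m crank '[[[0,0,0,0,0,0,-0.4],[0,0,0,0,0,0,0],[0,0,0,0,0,0,0.5],[0,0,0,0,0,0,1],[0,0,0,0,0,0,1],[0,0,0,0,0,0,1],[0,0,0,0,0,0,1],[0,0,-0.006,0,0,0,1],[0,0,-0.025,0,0,0,1],[0,0,-0.05,0,0,0,1]]]'
python3 -m crank '[[[0,0,-0.04,0,0,0,1],[0,0,-0.08,0,0,0,1],[0,0,-0.11,0,0,0,1],[0,0,-0.125,0,0,0,1],[0,0,-0.13,0,0,0,1],[0,0,-0.13,0,0,0,1],[0,0,-0.13,0,0,0,1],[0,0,-0.13,0,0,0,1],[0,0,-0.13,0,0,0,1],[0,0,-0.13,0,0,0,1]]]'
python3 - <<'E'
from h import *
import pickle
np.set_printoptions(precision=4,suppress=True)
S={n:eyes.snapshot(n) for n in("wrist","scene","side")};pickle.dump(S,open("s5.pkl","wb"))
for n,s in S.items(): cv2.imwrite(f"pics/{n}20.png",s["frame"])
w=S["wrist"]; cv2.imwrite("pics/w20.png",cv2.resize(w["frame"][130:300,230:420],None,fx=4,fy=4,interpolation=cv2.INTER_CUBIC)[:600,:800])
E
```

```text
t: 27.6
position: [0.5213, 0.3329, 0.1366]
orientation: [0.001, 0.99, -0.144, 0.001]
force: [0.1, -0.3, 0.5]
gripper_width: 0.0855
t: 28.6
position: [0.5207, 0.3331, 0.2658]
orientation: [0.002, 0.99, -0.144, 0.001]
force: [-0.1, -0.5, -0.3]
gripper_width: 0.0853
```

View pics/w20.png

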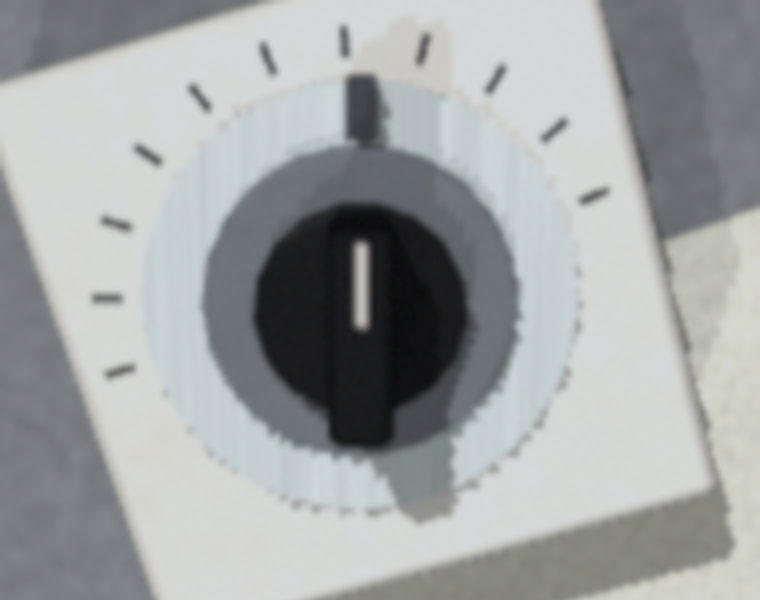

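View pics/scene20.png

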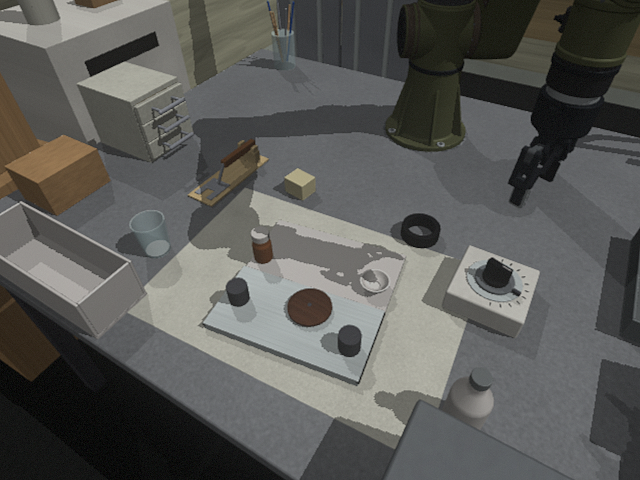

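View pics/side20.png

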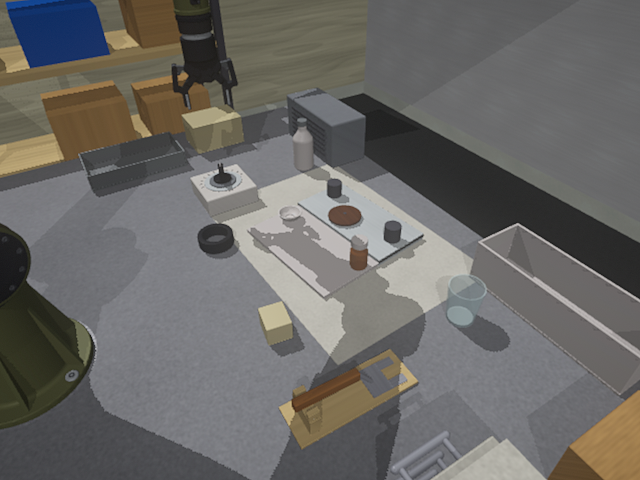

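```bash
python3 -c "
from plant import job
print(job.sign_off())"
```

```text
the job is handed in; nothing more can be done
None
```

The job is done and handed in at about 29 s of robot time, well inside the 70 s limit.

- **Lid:** I slid the spatula's tines under the lid, pushed it against the step and tipped it over. It now lies flat on the slab with the dot face up. Its centre measured 24 mm above the bench (25 mm expected), and the near rim is about 8 mm past the step.
- **Spatula:** it is back in its rest, blade on the base and handle between the cheeks. By picture it is within about 2 mm of where it started.
- **Dial:** I turned it clockwise by about 1.15 rad. After release, the pointer line and the marker tab line up in the wrist picture. The tab stands at the same tick as before.
- **Other objects:** the last scene and side pictures show them where they were. I checked this by eye only.

Not everything agreed along the way:

- **First grasp:** the tool came down about 8 mm to one side of the target and pushed the handle towards a cheek before I lifted it. I never found the cause. I corrected for it when lifting and laying the spatula back.
- **Heights:** two-view heights came out mostly 1–3 mm low.
- **Thermostat size:** the box measured about 135 mm across in the wrist camera, not 140 mm. I therefore relied on the tool's own height readings and used the pictures for direction.

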